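# Load a fig on the glazing stand and index it back under the bottle

## Task

Set up the glazing stand with a fig. The swing arm is pinned with its empty cup under the bottle: pull its spring knob up, swing the arm to the next hole so that the cup comes clear of the bottle, and let the pin snap in. Then take the one whole fig from the cake board, let it settle in the cup, and index the arm back to its first hole, so that the fig stands under the bottle with the pin snapped in; leave the half figs where they are.

Things in the scene. Friction and masses are not known exactly. Their poses are not given: they have to be found in the camera images.
- swing_arm (a joint): turn of the swing arm about the stand's vertical pivot, rad, counter-clockwise from above positive: 0 with the pin in the first hole (cup under the bottle), 1.396 (80 degrees) with the pin in the next one (loading hole, cup clear of the bottle), 2.793 in a third, spare hole. Stops at -0.10 and 2.89. The bar is flat, 26 mm wide, its top at z = 42 mm; it turns easily and stays where it is left, unless pinned (play about +-0.012).
- plunger (a joint): lift of the spring plunger in m: 0 = pin fully down in a hole, 0.018 = fully pulled. The pin reaches 10 mm into a hole, so pull it at least 13 mm to swing the arm; the spring pulls down with 6 N at 0 and 11 N at full lift. Let go between holes, the pin rides on the index ring at about 0.010, and drops in when the arm brings it over a hole.
- knob (a point): centre of the plunger's black pull knob on the end of the swing arm opposite the cup, 125 mm from the pivot, 78 mm over the table when pinned. Upright cylinder, 28 mm across, from 16 mm below this point to 16 mm above it; neck and housing below it are narrower, the bar's top is 36 mm below this point. It does not turn on the arm: jaws that hold it should turn with the arm as it swings.
- pivot (a point): on the stand's vertical pivot axis, 52 mm over the table. The stand is fixed to the table: round steel base, 316 mm across and 10 mm high, index ring on it. z axis up.
- cup (a point): centre of the mouth of the cup, at the other end of the swing arm, 95 mm from the pivot, 62 mm over the table. Small round steel cup like an egg cup, 49 mm across, 43 mm mouth, narrowing to 28 mm at its floor 17 mm down. The fig sinks only part-way into the mouth: settled, its centre is about 18 mm above this point.
- bottle_hole (a point): mouth of the first index hole in the ring (22 mm over the table, 125 mm from the pivot), in which the pin sits at the start. The bottle hangs upside down opposite, over the cup, its tip at 126 mm; the bottle (58 mm thick, its upper end at 334 mm) is clamped to a 12 mm post on the base beyond it, 291 mm high.
- loading_hole (a point): mouth of the next index hole, 80 degrees counter-clockwise from the first about the pivot, like it.
- fig_center (a point): centre, half-way up, of the whole fig (green, stem up), 48 x 50 mm wide, 50 mm high, standing on the cake board at the start.
- half_a_center (a point): middle of a half fig with red cut face up, 48 x 53 mm, 27 mm high, on the cake board; to be left alone.
- half_b_center (a point): middle of the other half fig, 49 x 53 mm, 25 mm high, on the cake board; to be left alone.
- fig_board: the cake board, fixed, 208 x 208 x 9 mm, origin at the centre of its underside, on the table.
Things that resemble listed ones, but are neither listed nor needed, are in the scene too. What is shaped like the part that bears fig_center but purple is not meant.

How it is judged:
On the way, in this order (a step that is already met when the one before it is completed fails the run):
1. the arm is indexed to the next hole, the pin snapped in, the cup still empty (value of joint swing_arm between 1.366 and 1.426 rad and value of joint plunger below 0.003 m and distance between fig_center and cup above 0.06 m), for 0.3 s.
2. the whole fig is settled in the cup and let go, the arm still pinned in that hole (value of joint swing_arm between 1.366 and 1.426 rad and value of joint plunger below 0.003 m and horizontal distance between fig_center and cup below 0.01 m and z of fig_center in the frame of cup below 0.024 m and contact force between whole_fig and the fingers below 0.1 N and linear speed of whole_fig below 0.03 m/s), for 0.3 s.
At the end, for the whole second after the job is handed in: The pin is in the first hole (swing arm within 0.03 rad of 0, plunger within 3 mm of fully down) and the whole fig rests in the cup under the bottle: its centre within 10 mm of the cup's axis and at most 24 mm over the cup's mouth, at rest (value of joint swing_arm between -0.03 and 0.03 rad and value of joint plunger below 0.003 m and horizontal distance between fig_center and cup below 0.01 m and z of fig_center in the frame of cup between 0 and 0.024 m and linear speed of whole_fig below 0.03 m/s); the robot touches nothing.
It fails at once if a half fig is moved by more than 30 mm (distance of any of half_a_center, half_b_center from where it was at the start of the episode above 0.03 m).
It also fails if it takes over 72 s, if anything falls off the work surface, if the arm or the gripper's body presses on something with over 40 N, if the wrist force passes 120 N, or if a joint passes its speed limit or range.

## Robot

A 6-joint arm with a two-finger parallel gripper is mounted at the origin on a cart in front of the work surface, level with it; the furniture and walls round the work are solid. World frame = base frame: x ahead of the robot, y to its left, z up, the work surface at z = 0. Lengths are in m, angles in rad, forces in N, time in s.
With the tool pointing down it reaches from about 0.3 to 0.875 m from the base axis. Payload 6.4 kg.
Tool frame: the origin (TCP) lies midway between the tips of the shut fingers; the grasp point (between the pads) lies 19 mm behind it; z points along the fingers, y is the direction in which the jaws open and shut (so a half turn about z gives the same grasp; the last joint's range is limited). The gripper opens to 85 mm and grips with 20 to 120 N. Pads are 22 mm wide; open, the fingers measure 114 mm over their backs; the gripper's body (76 mm by 85 mm) begins 54 mm behind the grasp point. The pads swing forward as they close: fully open they stand 13 mm farther back than shut.
Start: joints at [-1.542, 0.181, 1.607, -0, 1.354, -0.206], TCP at [0.134, -0.559, 0.208] pointing down, gripper open.
Joint ranges: [-2.99, 2.99], [-0.89, 2.07], [0.3, 2.58], [-1.14, 4.28], [0, 2.63], [-3.12, 3.12]. Speed limits (rad/s): [2.57, 2.57, 3.01, 3.14, 3.14, 3.14].

## Interface

Orientations are given as a unit quaternion [w, x, y, z].
In Python, from bench import ctrl, optics, ticket gives the robot as it stands. The module is installed in compiled form; this text tells all that it offers.
- The arm moves only by the tool step_arm, never from a script. Its argument "targets" is text: rows parted by semicolons, each of 6 numbers parted by spaces: the shift along the tool's x, y, z in mm, then the turn, a rotation vector about the tool's x, y, z in rad. In form: dx dy dz rx ry rz; .... A call has 1 to 8 rows; each row is the pose to reach, as a shift and turn from the pose commanded when the call began, along the tool's axes at that moment; what a row does not reach only later rows make up. A row lasts 1/8 s, in which the tool goes at most 62.5 mm and 10.7 degrees, less where a joint would pass 70% of its speed; a pose out of reach is approached as far as the arm can. A call with a gripper value outside its range is refused whole. "grip" is the opening in per cent of the stroke, from 0 (shut) to 100 (fully open), set as the call begins (left out, the last holds). The fingers move at their own pace and stop on an object; the grip force is fixed at half the most. Time passes only in rows, so rows that repeat a pose let the fingers close. It gives the time, the measured TCP pose, the force and the opening at its end, in the units of the state.
- ctrl.get_obs(): the state, without advancing time (a new reading comes with each control period).
- optics.camera(name): name is "scene" or "top" or "wrist"; returns a dict with "image" (400x640x3 uint8, red, green, blue), "mtx" (3x3 intrinsics, pixels), "xyz" and "orientation" of the camera in the world. Camera axes: x right, y up, looking along -z (the intrinsics and any distortion apply to the point x, -y, -z); pixel columns grow to the right and rows downward; lengths in m; the calibration is good to about 2 mm. A picture is of the moment at which its call begins. There is no depth.
- ticket.hand_in(): hands the job in, once; it reports no verdict.
The state is a dict: "time_s": time; "q": joint angles; "dq": joint speeds; "joint_efforts": joint torques, N m; "eef_pos": TCP position; "eef_rot": TCP orientation; "wrist_force": force on the tool from outside, world axes, zero at the start; "torque": the same for the moment, N m; "opening": opening from 0.0 (shut) to 1.0 (fully open).
Only numpy, scipy, OpenCV 4.12 (cv2) and the standard library are available. Lean on these libraries where they do the work, as an engineer would, in place of code of your own. Each camera call takes 0.05 s, during which the arm holds its last target.

## Working session

There is one attempt and no reset: what is moved stays moved. The work goes in short steps, Python scripts to look and compute and a tool call to move; the robot and the scene stay as the last step left them, time stands still between calls to the robot, and variables do not carry over. Pictures are saved under pics/ and viewed, and the job is handed in when it is done.

Besides the shell and the picture viewer there is one more tool, called in YAML: its name, and indented under it one key for each argument. step_arm: Moves the arm, as the interface text tells. Its arguments: {"type":"object","properties":{"targets":{"type":"string"},"grip":{"type":"number"}},"required":["targets"]}

```bash
mkdir -p pics; ls
cat > snap.py <<'E'
import sys,cv2,numpy as np,pickle
from bench import ctrl,optics,ticket
def snap(name,tag):
    c=optics.camera(name); cv2.imwrite(f'pics/{tag}.png',cv2.cvtColor(np.asarray(c['image']),cv2.COLOR_RGB2BGR))
    pickle.dump(c,open(f'pics/{tag}.pkl','wb')); return c
E
python3 - <<'E'
from snap import *
print(ctrl.get_obs())
for n in ['scene','top','wrist']:
    c=snap(n,n+'0'); print(n,{k:v for k,v in c.items() if k!='image'})
E
```

```text
pics
{'time_s': 0.0, 'q': array([-1.54228182e+00,  1.81545826e-01,  1.60799970e+00, -2.58205748e-06,
        1.35374570e+00, -2.06309491e-01]), 'dq': array([ 7.30600068e-04,  3.72285162e-05, -4.79181186e-04,  5.62504229e-04,
       -2.09194148e-05,  1.04337981e-03]), 'joint_efforts': array([ 2.26209511e-05, -4.44876730e+01, -3.51340699e+01, -2.24633491e-04,
        9.02499160e-03,  2.46044657e-06]), 'eef_pos': array([ 0.13378055, -0.55863431,  0.20738548]), 'eef_rot': array([-8.46048006e-04,  9.93114735e-01,  1.17142655e-01,  7.41448023e-05]), 'wrist_force': array([ 0.07034841, -0.52968644,  0.0824101 ]), 'torque': array([0.0138864 , 0.0746774 , 0.00656145]), 'opening': 0.9984725352879906}
scene {'mtx': array([[482.62775388,   0.        , 313.41931156],
       [  0.        , 482.62775388, 192.1049077 ],
       [  0.        ,   0.        ,   1.        ]]), 'xyz': array([-0.0574317 ,  0.7813184 ,  1.02542219]), 'orientation': array([-0.31415994, -0.13075778,  0.34166617,  0.87605375])}
top {'mtx': array([[421.44815933,   0.        , 322.26247017],
       [  0.        , 421.44815933, 197.76252987],
       [  0.        ,   0.        ,   1.        ]]), 'xyz': array([0.39762225, 0.10195048, 0.98302588]), 'orientation': array([-0.7031161 , -0.05944242,  0.05649084,  0.70633076])}
wrist {'mtx': array([[321.64326806,   0.        , 324.76691021],
       [  0.        , 321.64326806, 202.25048386],
       [  0.        ,   0.        ,   1.        ]]), 'xyz': array([ 0.21317405, -0.54047611,  0.37360953]), 'orientation': array([ 0.77479994, -0.12777553,  0.10163466, -0.61076089])}
```

View pics/scene0.png

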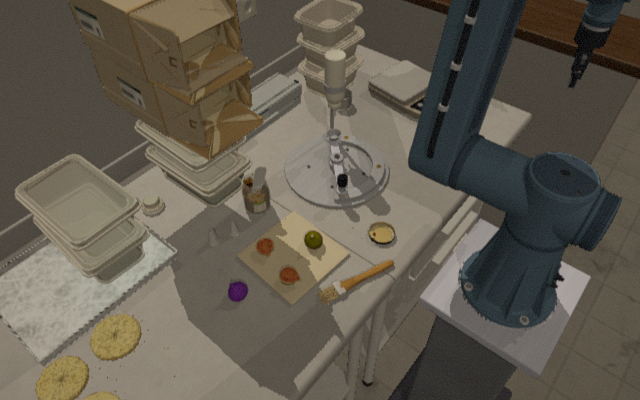

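View pics/top0.png

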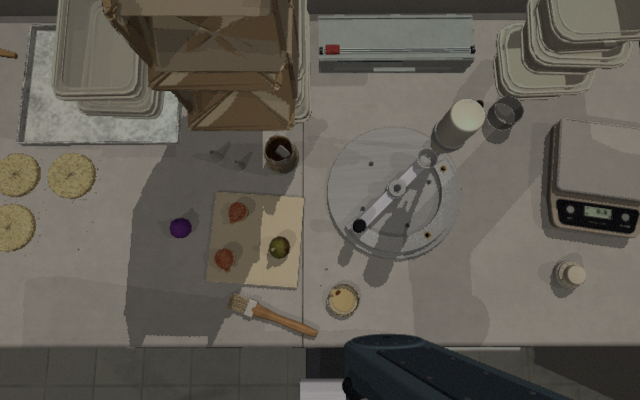

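View pics/wrist0.png

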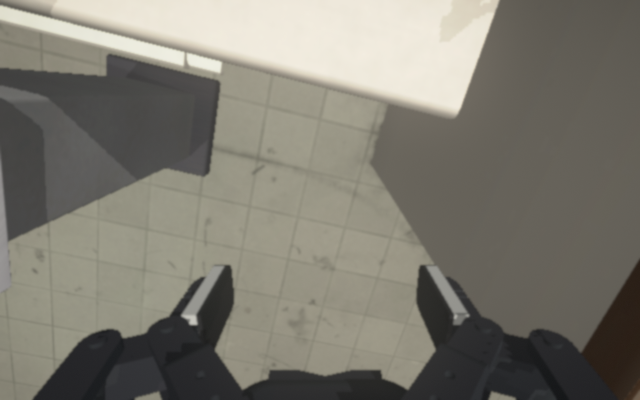

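```bash
cat > geo.py <<'E'
import numpy as np,cv2,pickle
from scipy.spatial.transform import Rotation as R
def rot(q): return R.from_quat([q[1],q[2],q[3],q[0]]).as_matrix()
def ray(c,u,v):
    d=np.linalg.inv(c['mtx'])@[u,v,1]; d=np.array([d[0],-d[1],-d[2]])
    return np.array(c['xyz']),rot(c['orientation'])@d
def plane(c,u,v,z):
    o,d=ray(c,u,v); return o+d*(z-o[2])/d[2]
def proj(c,p):
    x=rot(c['orientation']).T@(np.array(p)-c['xyz']); q=c['mtx']@[x[0],-x[1],-x[2]]; return q[:2]/q[2]
def tri(c1,p1,c2,p2):
    A=[];b=[]
    for c,p in((c1,p1),(c2,p2)):
        o,d=ray(c,*p); d=d/np.linalg.norm(d); M=np.eye(3)-np.outer(d,d); A.append(M); b.append(M@o)
    x=np.linalg.lstsq(np.vstack(A),np.hstack(b),rcond=None)[0]
    return x,np.linalg.norm(np.vstack(A)@x-np.hstack(b))
def load(t): return pickle.load(open(f'pics/{t}.pkl','rb'))
E
python3 - <<'E'
import cv2
a=cv2.imread('pics/top0.png'); 
cv2.imwrite('pics/topA.png',cv2.resize(a[110:270,310:510],None,fx=4,fy=3.75*4/3.75,interpolation=cv2.INTER_CUBIC)[:600])
cv2.imwrite('pics/topB.png',cv2.resize(a[180:300,160:320],None,fx=5,fy=5,interpolation=cv2.INTER_CUBIC))
a=cv2.imread('pics/scene0.png')
cv2.imwrite('pics/scA.png',cv2.resize(a[40:210,270:410],None,fx=3.5,fy=3.5,interpolation=cv2.INTER_CUBIC))
cv2.imwrite('pics/scB.png',cv2.resize(a[210:310,220:370],None,fx=5,fy=5,interpolation=cv2.INTER_CUBIC))
E
```

```text
(no output)
```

View pics/topA.png

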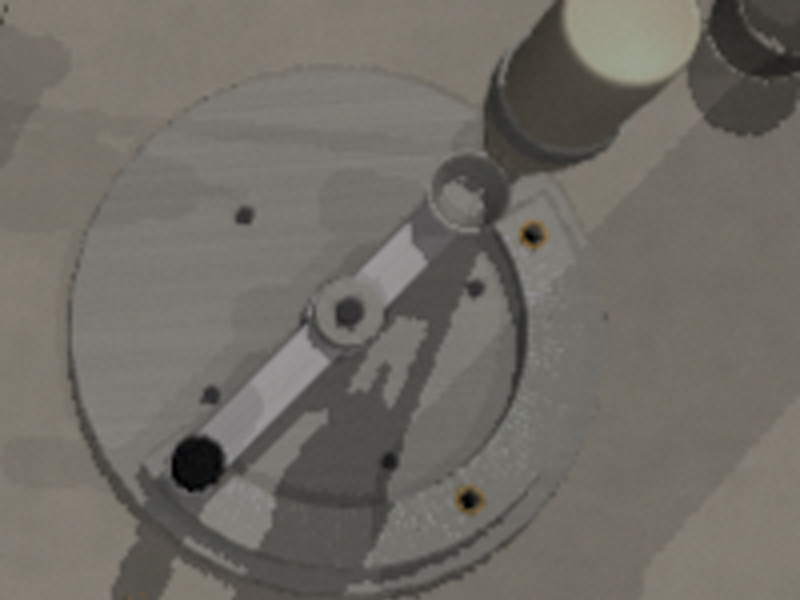

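View pics/topB.png

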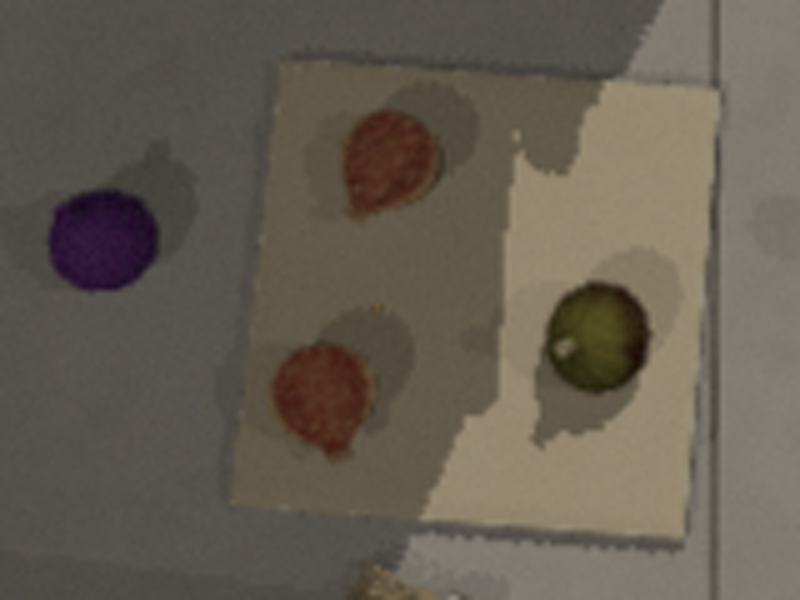

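View pics/scA.png

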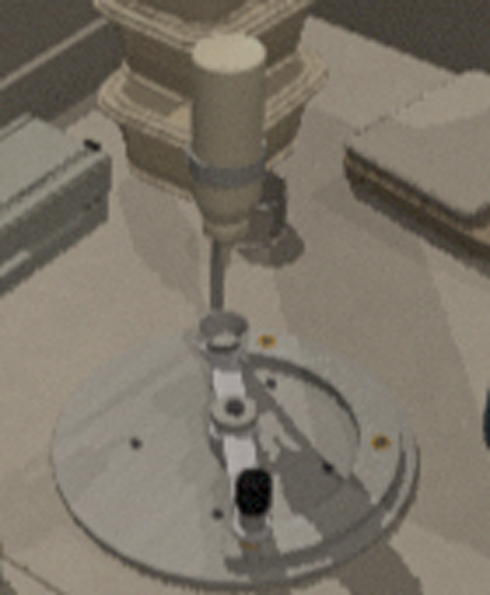

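View pics/scB.png

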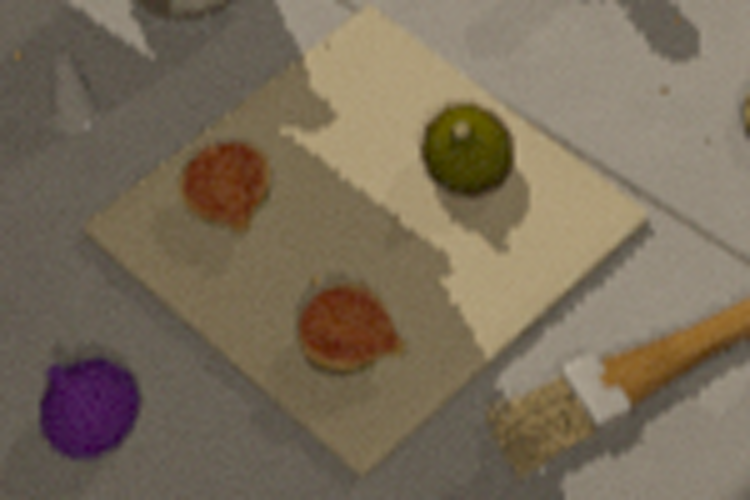

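```bash
cat > meas.py <<'E'
from geo import *
t=load('top0');s=load('scene0')
def cen(c,mask,box):
    u0,v0,u1,v1=box; m=np.zeros(mask.shape,np.uint8); m[v0:v1,u0:u1]=mask[v0:v1,u0:u1]
    n,l,st,ce=cv2.connectedComponentsWithStats(m); i=1+np.argmax(st[1:,4]); return ce[i],st[i]
hs=lambda c:cv2.cvtColor(np.asarray(c['image']),cv2.COLOR_RGB2HSV)
def black(c): return (np.asarray(c['image']).max(2)<28).astype(np.uint8)
def green(c):
    h=hs(c); return ((h[...,0]>24)&(h[...,0]<50)&(h[...,1]>150)&(h[...,2]>20)).astype(np.uint8)
def gold(c):
    h=hs(c); return ((h[...,0]>8)&(h[...,0]<25)&(h[...,1]>140)&(h[...,2]>50)).astype(np.uint8)
E
python3 - <<'E'
from meas import *
np.set_printoptions(precision=4,suppress=True)
kt,st=cen(t,black(t),(345,212,372,240)); ks,ss=cen(s,black(s),(330,168,355,195)); print('knob',kt,st,ks,ss, tri(t,kt,s,ks), plane(t,*kt,.09))
gt,st=cen(t,green(t),(265,230,295,262)); gs,ss=cen(s,green(s),(300,225,328,252)); print('fig',gt,st,gs,ss,tri(t,gt,s,gs))
for b in((436,160,450,176),(420,228,435,242)):
    p,st=cen(t,gold(t),b); print('hole',p,st,plane(t,*p,.022))
# pivot hub top dark hole
print('pivot', plane(t,310+348/4,110+312/4,.052), plane(s,270+235/3.5,40+407/3.5,.052),tri(t,(397,188),s,(337.1,156.3)))
print('cup', plane(t,310+468/4,110+192/4,.062), plane(s,270+222/3.5,40+332/3.5,.062))
print('board', [plane(t,160+u/5,180+v/5,.009) for u,v in((281,60),(718,88),(686,540),(232,504))])
print('halves',plane(t,160+392/5,180+160/5,.03),plane(t,160+325/5,180+398/5,.03))
print('bottle', plane(t,310+632/4,110+20/4,.334))
E
```

```text
knob [358.6148 225.582 ] [353 220  12  13 122] [342.0115 180.5402] [338 175   9  12  87] (array([0.4867, 0.0268, 0.073 ]), np.float64(0.0004861935834018606)) [0.4853 0.0284 0.09  ]
fig [277.3619 249.9619] [270 240  15  18 105] [313.0714 239.6276] [305 231  17  17 196] (array([0.4382, 0.2078, 0.0299]), np.float64(0.0019172003414787294))
hole [440.5 169. ] [440 168   2   3   4] [ 0.6235 -0.1707  0.022 ]
hole [424.  234.5] [424 234   1   2   2] [ 0.4709 -0.1256  0.022 ]
pivot [ 0.5732 -0.0624  0.052 ] [ 0.5704 -0.0604  0.052 ] (array([ 0.5735, -0.0634,  0.048 ]), np.float64(0.0007670896847728011))
cup [ 0.6396 -0.1303  0.062 ] [ 0.6319 -0.1206  0.062 ]
board [array([0.5739, 0.355 , 0.009 ]), array([0.5596, 0.1494, 0.009 ]), array([0.3523, 0.1633, 0.009 ]), array([0.3691, 0.3697, 0.009 ])]
halves [0.5235 0.2971 0.03  ] [0.4162 0.3241 0.03  ]
bottle [ 0.6391 -0.1309  0.334 ]
```

Run:
```python
from meas import *
np.set_printoptions(precision=4,suppress=True)
T=lambda u,v,z:plane(t,310+(u+.5)/4-.5,110+(v+.5)/4-.5,z)
S=lambda u,v,z:plane(s,270+(u+.5)/3.5-.5,40+(v+.5)/3.5-.5,z)
P=T(348,312,.052);P2=S(235,407,.052);print('piv',P,P2)
h3=T(532,235,.022);h2=T(469,500,.022);print(h3,h2,S(267,341,.022),S(380,441,.022))
k=T(197,463,.094); print('knob',k)
kt=S(254,478,.094);print(kt)
c=T(468,190,.062);c2=S(222,328,.062);print('cup',c,c2)
for P in(P,P2):
  for q in(k,h2,h3,c):
    d=(q-P)[:2]; print(np.hypot(*d),np.degrees(np.arctan2(d[1],d[0])))
# fig outline
for c,b in((t,(262,228,298,264)),(s,(298,222,332,256))):
    h=hs(c); im=np.asarray(c['image']).astype(int)
    m=((h[...,0]>20)&(h[...,0]<60)&(h[...,1]>130)&(h[...,2]<120)).astype(np.uint8); print(cen(c,m,b))
```

```text
piv [ 0.5741 -0.0616  0.052 ] [ 0.5722 -0.061   0.052 ]
[ 0.625  -0.1757  0.022 ] [ 0.4706 -0.1321  0.022 ] [ 0.623  -0.1744  0.022 ] [ 0.4694 -0.1309  0.022 ]
knob [0.4853 0.0282 0.094 ]
[0.4839 0.0299 0.094 ]
cup [ 0.6416 -0.1296  0.062 ] [ 0.6371 -0.1254  0.062 ]
0.12628384099026396 134.66714212579544
0.1252095279629301 -145.7512956002086
0.12494696756997137 -65.96716214097215
0.09580794891363292 -45.16965141067798
0.12448658478553916 134.2630092570045
0.12403085800784479 -145.00666662704853
0.12633079067878236 -65.30671843538906
0.09761469872734697 -44.65727635006167
(array([278.2241, 247.7427]), array([270, 238,  17,  20, 241], dtype=int32))
(array([313.0515, 239.4635]), array([305, 231,  17,  18, 233], dtype=int32))
```

```bash
cat > plan.py <<'E'
import sys; from geo import *
from bench import ctrl
# usage: plan.py x y z ydir_deg [more]
def plan(*tg):
    o=ctrl.get_obs(); p=o['eef_pos']; M=rot(o['eef_rot'])
    print('now',np.round(p,4),'ydir',round(np.degrees(np.arctan2(M[1,1],M[0,1])),2),'q',np.round(o['q'],2),'F',np.round(o['wrist_force'],1),'open',round(o['opening'],3),'t',round(o['time_s'],2))
    for x,y,z,yd in tg:
        a=np.radians(yd); Y=np.array([np.cos(a),np.sin(a),0]);Z=np.array([0,0,-1.]);X=np.cross(Y,Z)
        T=np.c_[X,Y,Z]; d=M.T@(np.array([x,y,z])-p)*1000; r=R.from_matrix(M.T@T).as_rotvec()
        print(' '.join('%.1f'%v for v in d),' '.join('%.3f'%v for v in r))
if __name__=='__main__':
    v=list(map(float,sys.argv[1:])); plan(*[v[i:i+4] for i in range(0,len(v),4)])
E
python3 - <<'E'
from meas import *
print('fig',tri(t,(279.1,246.9),s,(313.1,239.5)),plane(t,279.1,246.9,.034),plane(s,313.1,239.5,.034))
E
python3 plan.py .4855 .0284 .18 44.4 .4855 .0284 .18 -40
```

```text
fig (array([0.44392494, 0.20378275, 0.02202273]), np.float64(0.0006273302838733499)) [0.44371364 0.20275851 0.034     ] [0.43755494 0.21046103 0.034     ]
now [ 0.1338 -0.5588  0.2076] ydir -76.55 q [-1.54  0.18  1.61  0.    1.35 -0.21] F [0.4 0.1 0.1] open 1.001 t 0.15
478.7 -489.2 28.4 -0.000 -0.002 -2.111
478.7 -489.2 28.4 -0.001 -0.001 -0.638
```

step_arm:
  targets: "240 -245 0 0 0 -1.05; 478.7 -489.2 20 0 0 -2.11; 478.7 -489.2 20 0 0 -2.11; 478.7 -489.2 20 0 0 -2.11; 478.7 -489.2 20 0 0 -2.11; 478.7 -489.2 20 0 0 -2.11; 478.7 -489.2 20 0 0 -2.11; 478.7 -489.2 20 0 0 -2.11"
  grip: 100

```text
time_s: 1.15
eef_pos: [0.3913, -0.1287, 0.1944]
eef_rot: [0.001, 0.645, 0.765, 0.0]
wrist_force: [0.8, -1.3, -0.4]
opening: 0.998
```

```bash
python3 plan.py .4855 .0284 .18 44.4
```

```text
now [ 0.3913 -0.1287  0.1944] ydir 9.73 q [-0.61 -0.19  2.01  0.    1.33 -0.78] F [ 0.8 -1.3 -0.4] open 0.998 t 1.15
138.9 119.3 14.4 0.000 0.001 -0.605
```

step_arm:
  targets: "138.9 119.3 12 0 0 -0.605; 138.9 119.3 12 0 0 -0.605; 138.9 119.3 12 0 0 -0.605; 138.9 119.3 12 0 0 -0.605; 138.9 119.3 12 0 0 -0.605; 138.9 119.3 12 0 0 -0.605"

```text
time_s: 1.9
eef_pos: [0.4854, 0.0255, 0.1822]
eef_rot: [-0.0, 0.391, 0.92, -0.0]
wrist_force: [-0.8, -0.5, 0.7]
opening: 1.002
```

```bash
python3 plan.py .4855 .0284 .18 44.4
python3 - <<'E'
from snap import *
snap('wrist','w1'); snap('top','t1')
E
```

```text
now [0.4854 0.0255 0.1822] ydir 43.96 q [-0.19  0.01  1.85 -0.    1.28 -0.96] F [-0.8 -0.5  0.7] open 1.002 t 1.9
2.0 2.1 2.2 -0.000 -0.000 -0.008
```

View pics/w1.png

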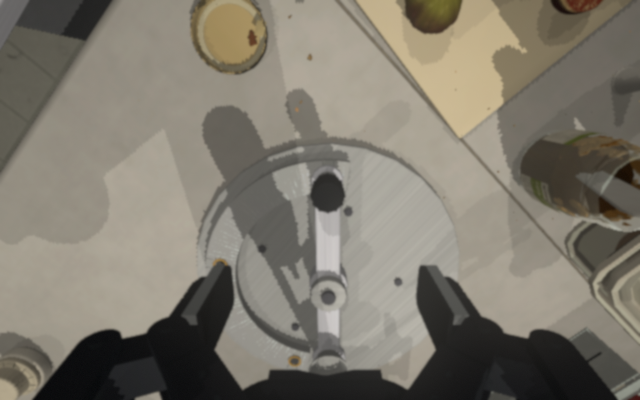

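Run:
```python
from meas import *
np.set_printoptions(precision=4,suppress=True)
w=load('w1'); k,st=cen(w,black(w),(300,160,360,225)); print(k,st)
K=(.4855,.0284)
print(proj(w,(*K,.094)),proj(w,(*K,.078)),proj(w,(*K,.062)))
print(tri(t,cen(t,black(t),(345,212,372,240))[0],w,k))
print('pivot',plane(w,327,296,.052),proj(w,(.5735,-.0612,.052)))
m=green(w); print(cen(w,m,(395,0,470,50)), proj(w,(.4437,.2028,.034)),proj(w,(.4376,.2105,.034)))
```

```text
Traceback (most recent call last):
  File "meas.py", line 5, in cen
    n,l,st,ce=cv2.connectedComponentsWithStats(m); i=1+np.argmax(st[1:,4]); return ce[i],st[i]
                                                       ~~~~~~~~~^^^^^^^^^^
ValueError: attempt to get argmax of an empty sequence
```

Run:
```python
from meas import *
np.set_printoptions(precision=4,suppress=True)
w=load('w1'); m=(np.asarray(w['image']).max(2)<70).astype(np.uint8); k,st=cen(w,m,(300,160,360,225)); print(k,st)
K=(.4855,.0284)
print(proj(w,(*K,.094)),proj(w,(*K,.078)),proj(w,(*K,.062)))
print(tri(t,cen(t,black(t),(345,212,372,240))[0],w,k))
print('pivot',plane(w,327,296,.052),proj(w,(.5735,-.0612,.052)))
print(proj(w,(.4437,.2028,.034)),proj(w,(.4376,.2105,.034)))
```

```text
[326.9948 192.3759] [311 173  33  38 955]
[329.1582 196.3472] [328.9369 190.7962] [328.7381 185.8112]
(array([0.4857, 0.0269, 0.0789]), np.float64(0.0012097895129602537))
pivot [ 0.5723 -0.0634  0.052 ] [329.1688 295.4135]
[436.0333   2.0912] [438.4658 -11.2292]
```

```bash
python3 plan.py .4855 .0275 .10 44.4 .4855 .0275 .06 44.4
```

```text
now [0.4855 0.0253 0.1823] ydir 43.94 q [-0.19  0.01  1.85  0.    1.28 -0.96] F [ 0.3 -0.1  0.1] open 1.001 t 2.0
1.6 1.5 82.3 0.000 0.000 -0.008
1.7 1.5 122.3 0.000 0.000 -0.008
```

step_arm:
  targets: "1.6 1.5 40 0 0 -0.008; 1.6 1.5 80 0 0 -0.008; 1.6 1.5 105 0 0 -0.008; 1.6 1.5 122 0 0 -0.008; 1.6 1.5 122 0 0 -0.008; 1.6 1.5 122 0 0 -0.008; 1.6 1.5 122 0 0 -0.008"

```text
time_s: 2.88
eef_pos: [0.4867, 0.028, 0.0614]
eef_rot: [0.001, 0.387, 0.922, 0.0]
wrist_force: [-0.3, 1.2, 0.2]
opening: 1.002
```

```bash
python3 plan.py .4855 .0275 .06 44.4
python3 - <<'E'
from snap import *
snap('wrist','w2')
E
```

```text
now [0.4867 0.028  0.0614] ydir 44.51 q [-0.19  0.18  1.94  0.    1.02 -0.96] F [-0.3  1.2  0.2] open 1.002 t 2.88
0.5 -1.2 1.4 0.001 0.002 0.002
```

View pics/w2.png

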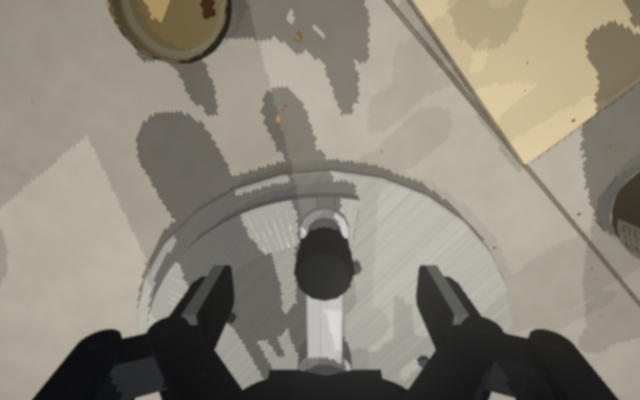

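step_arm:
  targets: "0 -0.5 1 0 0 0; 0 -0.5 1 0 0 0; 0 -0.5 1 0 0 0; 0 -0.5 1 0 0 0; 0 -0.5 1 0 0 0; 0 -0.5 1 0 0 0; 0 -0.5 1 0 0 0; 0 -0.5 1 0 0 0"
  grip: 0

```text
time_s: 3.92
eef_pos: [0.4855, 0.028, 0.0596]
eef_rot: [0.0, 0.387, 0.922, 0.0]
wrist_force: [-1.2, 2.2, 5.0]
opening: 0.297
```

```bash
python3 plan.py .4855 .0275 .06 44.4
python3 - <<'E'
from snap import *
snap('wrist','w3')
E
```

```text
now [0.4855 0.028  0.0596] ydir 44.52 q [-0.19  0.18  1.94  0.    1.02 -0.96] F [-1.2  2.2  5. ] open 0.297 t 3.92
-0.3 -0.3 -0.4 0.000 0.000 0.002
```

View pics/w3.png

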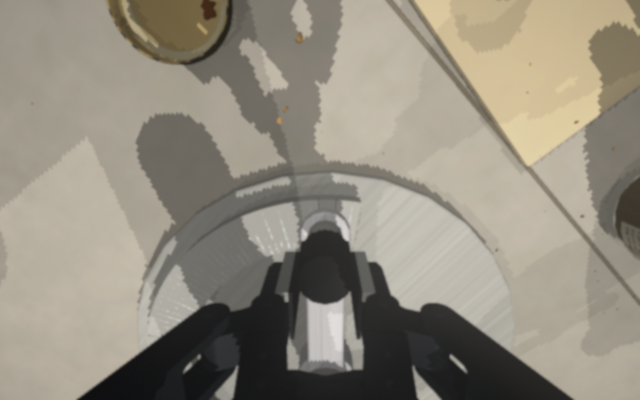

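step_arm:
  targets: "0 0 -4 0 0 0; 0 0 -8 0 0 0; 0 0 -12 0 0 0; 0 0 -16 0 0 0; 0 0 -16 0 0 0"

```text
time_s: 4.6
eef_pos: [0.4849, 0.0278, 0.0751]
eef_rot: [-0.0, 0.387, 0.922, -0.0]
wrist_force: [2.7, -1.2, -11.4]
opening: 0.295
```

```bash
python3 - <<'E'
from snap import *
snap('wrist','w4'); snap('scene','s4')
import cv2
a=cv2.imread('pics/s4.png');cv2.imwrite('pics/s4c.png',cv2.resize(a[80:220,270:420],None,fx=4,fy=4,interpolation=cv2.INTER_CUBIC))
E
python3 plan.py .4855 .0275 .06 44.4
```

```text
now [0.4849 0.0278 0.0749] ydir 44.52 q [-0.19  0.15  1.94 -0.    1.05 -0.96] F [  3.2  -1.2 -11. ] open 0.295 t 4.7
-0.6 0.2 14.9 -0.001 -0.000 0.002
```

View pics/w4.png

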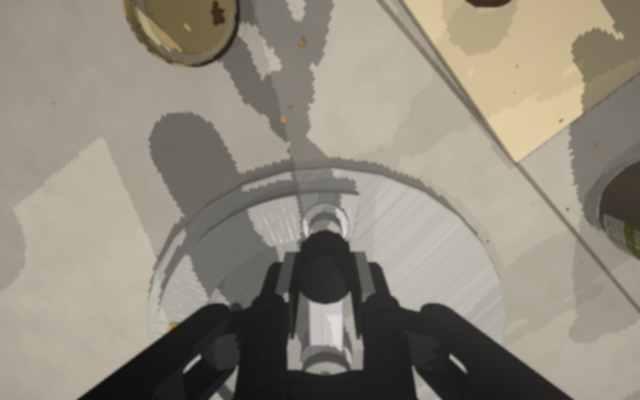

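View pics/s4c.png

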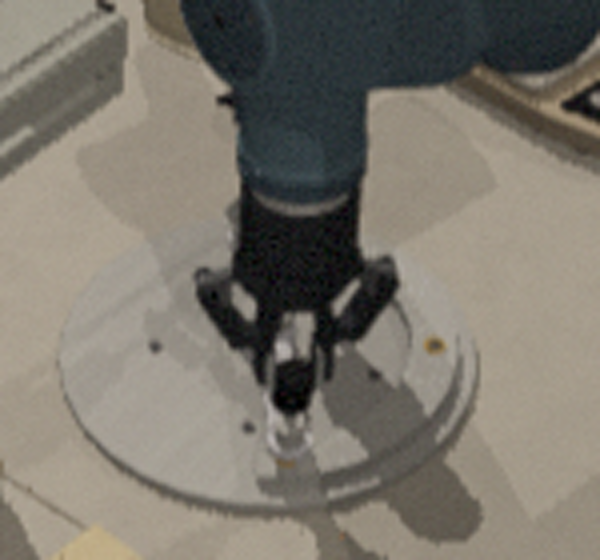

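```bash
cat > arc.py <<'E'
import sys; from geo import *
from bench import ctrl
np.set_printoptions(precision=4,suppress=True)
def arc(angs,piv=(.5732,-.0615),dz=0):
    o=ctrl.get_obs(); p=o['eef_pos']; M=rot(o['eef_rot']); piv=np.array([*piv,p[2]])
    print('radius',np.hypot(*(p-piv)[:2]),'ang',np.degrees(np.arctan2(*(p-piv)[1::-1])),'ydir',np.degrees(np.arctan2(M[1,1],M[0,1])),'F',o['wrist_force'],'T',o['torque'],'open',o['opening'],'z',p[2],'q6',o['q'][5],'t',o['time_s'])
    for a in angs:
        r=R.from_rotvec([0,0,np.radians(a)]).as_matrix(); d=M.T@(piv+r@(p-piv)-p)*1000
        print('%.1f %.1f %.1f 0 0 %.3f;'%(*d,-np.radians(a)),end=' ')
    print()
if __name__=='__main__': arc(list(map(float,sys.argv[1:])))
E
python3 arc.py 3 7 12 17 22 27 32 37
```

```text
radius 0.12554551077560516 ang 134.68268384001018 ydir 44.517107175880845 F [  3.1883  -1.1798 -11.0267] T [-0.3148 -0.5048  0.0572] open 0.29488173793097977 z 0.07493468600298675 q6 -0.9644543411072094 t 4.7
-0.2 -6.6 0.0 0 0 -0.052; -1.0 -15.3 0.0 0 0 -0.122; -2.8 -26.1 0.0 0 0 -0.209; -5.6 -36.7 0.0 0 0 -0.297; -9.3 -47.0 0.0 0 0 -0.384; -13.8 -57.0 0.0 0 0 -0.471; -19.3 -66.5 0.0 0 0 -0.559; -25.5 -75.5 0.0 0 0 -0.646;
```

step_arm:
  targets: "-0.2 -6.6 0 0 0 -0.052; -1.0 -15.3 0 0 0 -0.122; -2.8 -26.1 0 0 0 -0.209; -5.6 -36.7 0 0 0 -0.297; -9.3 -47.0 0 0 0 -0.384; -13.8 -57.0 0 0 0 -0.471; -19.3 -66.5 0 0 0 -0.559; -25.5 -75.5 0 0 0 -0.646"

```text
time_s: 5.7
eef_pos: [0.4492, -0.0434, 0.0751]
eef_rot: [0.0, 0.073, 0.997, 0.0]
wrist_force: [3.9, -1.0, -11.2]
opening: 0.293
```

```bash
python3 - <<'E'
from snap import *
snap('wrist','w5')
E
python3 arc.py  5 10 15 20 25 30 35 40
```

```text
radius 0.12529604892173393 ang 172.12241751390883 ydir 81.84924487998126 F [  1.8364  -1.0342 -10.9777] T [-0.0254 -0.4101  0.0722] open 0.2983719908004691 z 0.07511793687345183 q6 -1.7908201013822138 t 5.75
-0.5 -10.9 0.0 0 0 -0.087; -2.0 -21.7 0.0 0 0 -0.175; -4.4 -32.4 0.0 0 0 -0.262; -7.8 -42.8 0.0 0 0 -0.349; -12.0 -52.9 0.0 0 0 -0.436; -17.1 -62.6 0.0 0 0 -0.524; -23.0 -71.8 0.0 0 0 -0.611; -29.7 -80.4 0.0 0 0 -0.698;
```

View pics/w5.png

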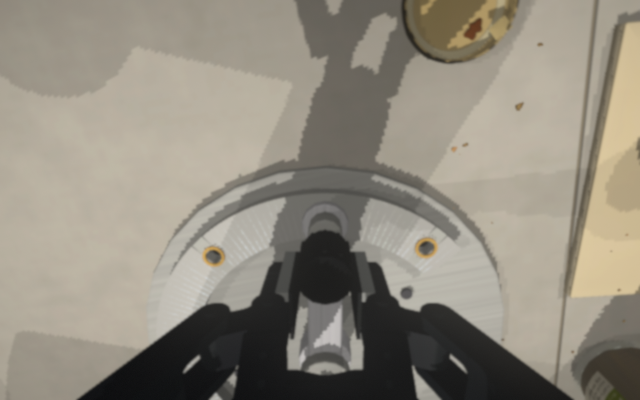

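step_arm:
  targets: "-0.5 -10.9 0 0 0 -0.087; -2.0 -21.7 0 0 0 -0.175; -4.4 -32.4 0 0 0 -0.262; -7.8 -42.8 0 0 0 -0.349; -12.0 -52.9 0 0 0 -0.436; -17.1 -62.6 0 0 0 -0.524; -23.0 -71.8 0 0 0 -0.611; -29.7 -80.4 0 0 0 -0.698"

```text
time_s: 6.75
eef_pos: [0.4661, -0.1268, 0.0746]
eef_rot: [-0.001, -0.272, 0.962, 0.001]
wrist_force: [0.2, -2.4, -10.5]
opening: 0.296
```

```bash
python3 - <<'E'
from snap import *
snap('wrist','w6')
E
python3 arc.py 2 2.4 2.6 3
```

```text
radius 0.12539230849307653 ang -147.977822449548 ydir 121.75147758329983 F [ -0.204   -2.7779 -10.6041] T [-0.3142  0.0582  0.0084] open 0.29526009472496023 z 0.07488942250350178 q6 -2.637917129338636 t 6.8
-0.1 -4.4 -0.0 0 0 -0.035; -0.1 -5.3 -0.0 0 0 -0.042; -0.2 -5.7 -0.0 0 0 -0.045; -0.2 -6.6 -0.0 0 0 -0.052;
```

View pics/w6.png

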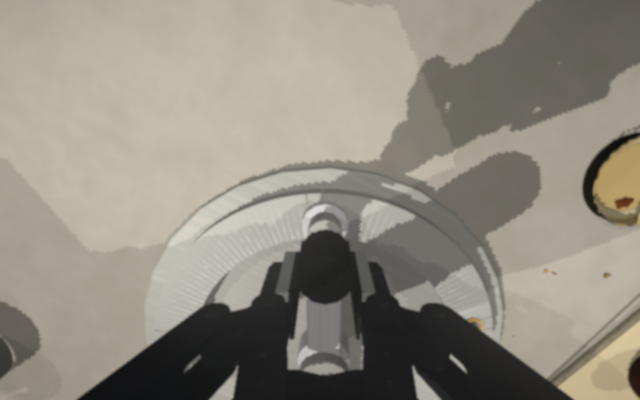

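step_arm:
  targets: "-0.2 -5.9 0 0 0 -0.047; -0.2 -5.9 0 0 0 -0.047; -0.2 -5.9 0 0 0 -0.047"

```text
time_s: 7.18
eef_pos: [0.4693, -0.1317, 0.0748]
eef_rot: [-0.001, -0.293, 0.956, 0.0]
wrist_force: [-0.8, -2.1, -9.8]
opening: 0.293
```

```bash
python3 arc.py 0.5 1
```

```text
radius 0.12536973213744967 ang -145.94111795279971 ydir 124.1083084564961 F [-0.8173 -2.1306 -9.7598] T [-0.5226  0.2007 -0.2361] open 0.2926456742305728 z 0.07484196561753484 q6 -2.6832605646483763 t 7.175
-0.0 -1.1 -0.0 0 0 -0.009; -0.0 -2.2 -0.0 0 0 -0.017;
```

step_arm:
  targets: "0 -0.8 0 0 0 -0.006; 0 -0.8 5 0 0 -0.006; 0 -0.8 10 0 0 -0.006; 0 -0.8 14 0 0 -0.006; 0 -0.8 15.5 0 0 -0.006; 0 -0.8 15.5 0 0 -0.006"

```text
time_s: 7.92
eef_pos: [0.4705, -0.1331, 0.0598]
eef_rot: [-0.0, -0.297, 0.955, -0.0]
wrist_force: [-3.2, -3.4, -6.0]
opening: 0.294
```

```bash
python3 arc.py 0.5 1;  python3 - <<'E'
from snap import *
snap('wrist','w7')
E
```

```text
radius 0.12521548058657705 ang -145.13996762647258 ydir 124.57117949788366 F [-3.2476 -3.4497 -6.045 ] T [-0.6971  0.743  -0.0589] open 0.2937058278918842 z 0.05976878590508925 q6 -2.6923014455127463 t 7.925
-0.0 -1.1 0.0 0 0 -0.009; -0.0 -2.2 0.0 0 0 -0.017;
```

View pics/w7.png

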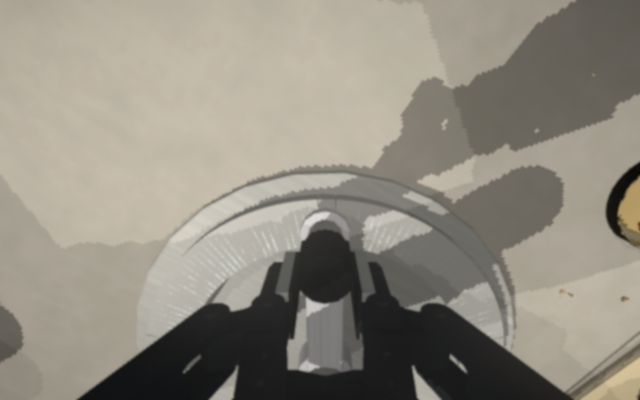

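step_arm:
  targets: "0 0 0 0 0 0; 0 0 0 0 0 0; 0 0 0 0 0 0; 0 0 0 0 0 0; 0 0 0 0 0 0; 0 0 -30 0 0 0; 0 0 -80 0 0 0; 0 0 -120 0 0 0"
  grip: 100

```text
time_s: 8.98
eef_pos: [0.4708, -0.1329, 0.1815]
eef_rot: [0.0, -0.297, 0.955, -0.0]
wrist_force: [0.9, 0.6, 0.3]
opening: 1.001
```

```bash
python3 arc.py 0.5 1;  python3 - <<'E'
from snap import *
snap('wrist','w8');snap('scene','s8')
import cv2
a=cv2.imread('pics/s8.png');cv2.imwrite('pics/s8c.png',cv2.resize(a[60:220,240:440],None,fx=3.7,fy=3.7,interpolation=cv2.INTER_CUBIC))
E
```

```text
radius 0.12483961547849579 ang -145.14072832223073 ydir 124.55961508051581 F [0.854  0.6127 0.3202] T [-0.0073 -0.0667 -0.0349] open 1.0011742797293572 z 0.1814979378404091 q6 -2.6923263016529724 t 8.975
-0.0 -1.1 0.0 0 0 -0.009; -0.0 -2.2 0.0 0 0 -0.017;
```

View pics/w8.png

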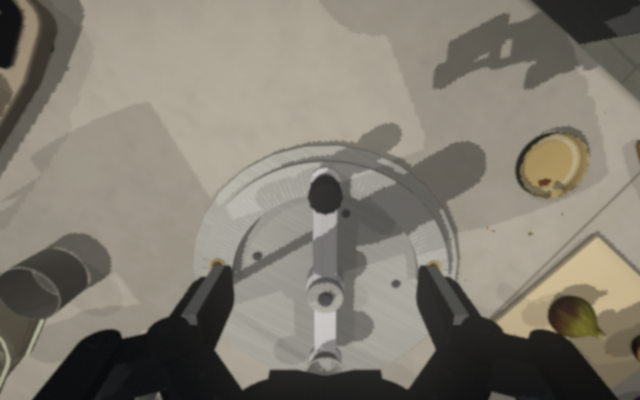

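View pics/s8c.png

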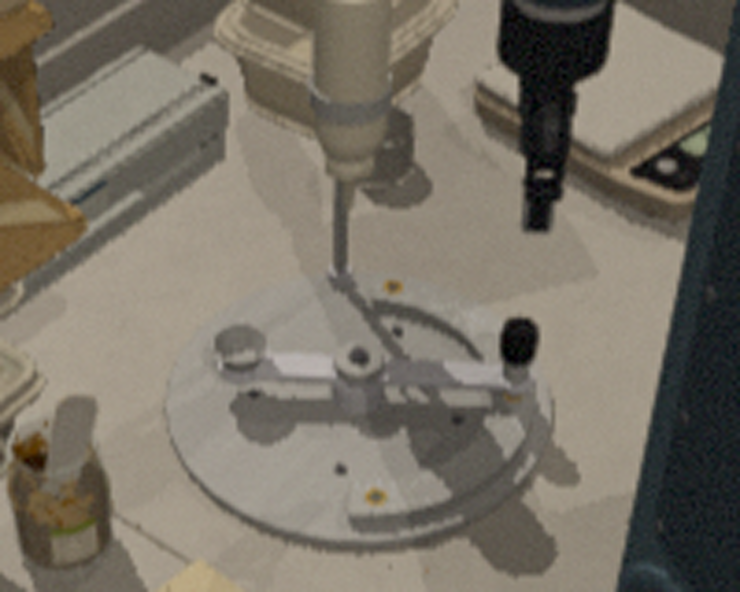

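Run:
```python
from meas import *
np.set_printoptions(precision=4,suppress=True)
w=load('w8'); m=(np.asarray(w['image']).max(2)<70).astype(np.uint8); k,st=cen(w,m,(300,160,360,225)); print(k,st)
a=np.radians(214.5);K=(.5732+.125*np.cos(a),-.0615+.125*np.sin(a))
for z in(.094,.078,.062,.088):print(z,proj(w,(*K,z)))
s=load('s8'); k2,st2=cen(s,black(s),(373,142,388,162)); print(k2,st2,tri(s,k2,w,k))
for z in(.094,.078,.062,.088):print(z,proj(s,(*K,z)))
print(plane(w,325,297,.052),plane(w,324,357,.062))
# cup in scene (crop 240,358)
print('cup',plane(s,240+241/3.7,60+341/3.7,.062))
a=np.radians(34.5);print('cup exp',.5732+.095*np.cos(a),-.0615+.095*np.sin(a))
```

```text
[325.4695 194.1914] [309 175  34  38 982]
0.094 [325.6606 200.1372]
0.078 [325.6255 194.3865]
0.062 [325.5941 189.2215]
0.088 [325.647  197.9059]
[379.5714 152.4   ] [376 147   9  11  70] (array([ 0.4709, -0.1319,  0.0739]), np.float64(0.0004136894640843333))
0.094 [380.3616 147.2029]
0.078 [379.8809 151.3343]
0.062 [379.4081 155.3971]
0.088 [380.1804 148.7603]
[ 0.5726 -0.0623  0.052 ] [ 0.6324 -0.0224  0.062 ]
cup [ 0.6485 -0.0065  0.062 ]
cup exp 0.6514919879190916 -0.007691407492140881
```

```bash
python3 plan.py .441 .2065 .18 12
```

```text
now [ 0.4735 -0.1343  0.1848] ydir 124.57 q [-0.52  0.01  1.84  0.    1.28 -2.69] F [ 0.8 -0.6  0.4] open 1.002 t 9.07
-166.6 299.2 3.0 -0.001 0.011 1.965
```

step_arm:
  targets: "-30 55 0 0 0 0.18; -60 108 0 0 0 0.36; -90 160 0 0 0 0.54; -115 205 0 0 0 0.72; -140 250 0 0 0 0.9; -166.6 299.2 0 0 0.01 1.08; -166.6 299.2 0 0 0.01 1.26; -166.6 299.2 0 0 0.01 1.44"

```text
time_s: 10.07
eef_pos: [0.4369, 0.2097, 0.1786]
eef_rot: [-0.005, 0.364, 0.931, -0.002]
wrist_force: [-0.1, -0.4, -0.8]
opening: 1.003
```

```bash
python3 plan.py .441 .2065 .18 12
```

```text
now [0.4369 0.2097 0.1786] ydir 47.34 q [ 0.2   0.01  1.85  0.    1.29 -0.63] F [-0.1 -0.4 -0.8] open 1.003 t 10.07
-5.1 0.4 -1.4 -0.009 -0.006 0.617
```

step_arm:
  targets: "-5 0 -2 -0.009 -0.006 0.18; -5 0 -2 -0.009 -0.006 0.36; -5 0 -2 -0.009 -0.006 0.54; -5 0 -2 -0.009 -0.006 0.59; -5 0 -2 -0.009 -0.006 0.59; -5 0 -2 -0.009 -0.006 0.59"

```text
time_s: 10.82
eef_pos: [0.4415, 0.2047, 0.1812]
eef_rot: [0.0, 0.617, 0.787, 0.0]
wrist_force: [0.6, -0.8, 0.2]
opening: 0.999
```

```bash
python3 plan.py .441 .2065 .18 12;python3 - <<'E'
from snap import *
snap('wrist','w9');snap('top','t9')
E
```

```text
now [0.4415 0.2047 0.1812] ydir 13.78 q [ 0.19  0.01  1.85 -0.    1.28 -0.05] F [ 0.6 -0.8  0.2] open 0.999 t 10.82
1.8 -0.0 1.2 0.001 0.000 0.031
```

View pics/w9.png

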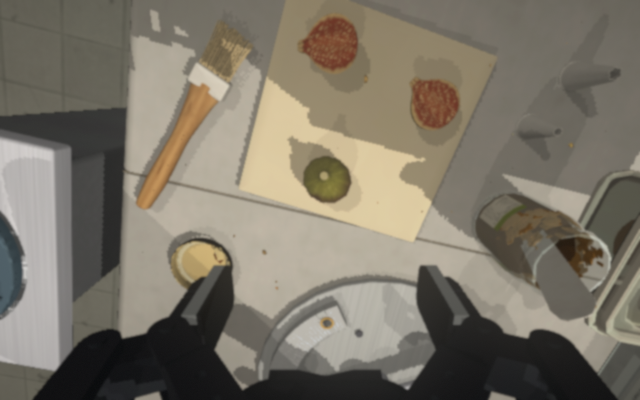

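Run:
```python
from meas import *
np.set_printoptions(precision=4,suppress=True)
w=load('w9')
h=hs(w); m=((h[...,0]>20)&(h[...,0]<60)&(h[...,1]>110)&(h[...,2]<150)).astype(np.uint8); k,st=cen(w,m,(290,145,365,215)); print(k,st)
k=np.array([st[0]+st[2]/2-.5,st[1]+st[3]/2-.5]);print(k)
print(plane(w,*k,.034),tri(t,(279.1,246.9),w,k),tri(s,(313.1,239.5),w,k))
print(proj(w,(.441,.2065,.034)))
```

```text
[327.1517 179.541 ] [ 306  158   43   43 1233]
[327. 179.]
[0.4422 0.2054 0.034 ] (array([0.4434, 0.2035, 0.0265]), np.float64(0.0009858222840235862)) (array([0.4434, 0.2028, 0.0216]), np.float64(0.0009019624562308618))
[326.1483 177.676 ]
```

```bash
python3 plan.py .4425 .205 .016 13.8
```

```text
now [0.4416 0.2047 0.1815] ydir 13.76 q [ 0.19  0.01  1.85 -0.    1.28 -0.05] F [ 0.6  0.7 -0.4] open 1.003 t 10.93
0.1 0.7 165.5 0.001 0.000 -0.001
```

step_arm:
  targets: "0 0.7 45 0 0 0; 0 0.7 90 0 0 0; 0 0.7 125 0 0 0; 0 0.7 150 0 0 0; 0 0.7 165 0 0 0; 0 0.7 165 0 0 0; 0 0.7 165 0 0 0"

```text
time_s: 11.8
eef_pos: [0.4437, 0.2051, 0.0177]
eef_rot: [0.001, 0.617, 0.787, 0.001]
wrist_force: [-0.4, 0.7, -0.6]
opening: 0.999
```

```bash
python3 plan.py .4425 .205 .016 13.8;python3 - <<'E'
from snap import *
snap('wrist','w10')
E
```

```text
now [0.4437 0.2051 0.0177] ydir 13.73 q [ 0.19  0.26  1.95 -0.    0.92 -0.05] F [-0.4  0.7 -0.6] open 0.999 t 11.8
0.1 -1.2 1.7 0.004 0.000 -0.001
```

View pics/w10.png

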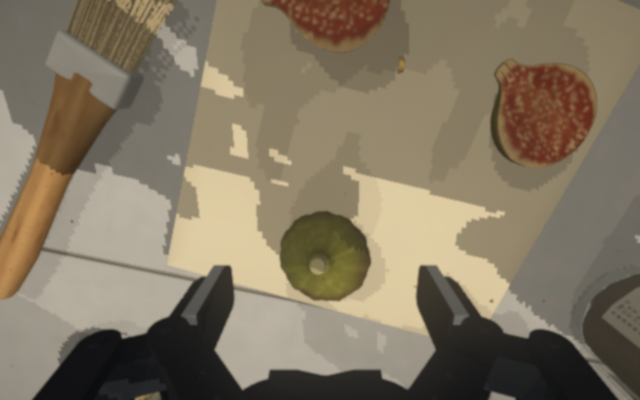

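Run:
```python
from meas import *
np.set_printoptions(precision=4,suppress=True)
w=load('w10')
for z in(.018,.034,.039): print(proj(w,(.4437,.2051,z)))
h=hs(w); m=((h[...,0]>20)&(h[...,0]<60)&(h[...,1]>110)&(h[...,2]<150)).astype(np.uint8); k,st=cen(w,m,(270,200,385,310)); print(k,st)
k=np.array([st[0]+st[2]/2-.5,st[1]+st[3]/2-.5]);print(k,plane(w,*k,.034))
w9=load('w9');print(tri(w9,(327,179),w,k))
```

```text
[327.3561 245.5339]
[327.679  259.2827]
[327.7922 264.1011]
[323.6593 256.1166] [ 281  213   88   87 5369]
[324.5 256. ] [0.4416 0.2066 0.034 ]
(array([0.4424, 0.2042, 0.0293]), np.float64(0.00018373248820480268))
```

step_arm:
  targets: "0.3 -1.2 1.7 0 0 0; 0.3 -1.2 1.7 0 0 0; 0.3 -1.2 1.7 0 0 0; 0.3 -1.2 1.7 0 0 0; 0.3 -1.2 1.7 0 0 0; 0.3 -1.2 1.7 0 0 0; 0.3 -1.2 1.7 0 0 0"
  grip: 0

```text
time_s: 12.72
eef_pos: [0.443, 0.205, 0.0166]
eef_rot: [0.002, 0.617, 0.787, 0.001]
wrist_force: [-2.0, -2.2, 11.7]
opening: 0.356
```

```bash
python3 plan.py .4425 .205 .016 13.8;python3 - <<'E'
from snap import *
snap('wrist','w11')
E
```

```text
now [0.443  0.205  0.0166] ydir 13.74 q [ 0.19  0.26  1.96 -0.    0.92 -0.05] F [-2.  -2.2 11.7] open 0.356 t 12.72
0.2 -0.5 0.6 0.004 0.001 -0.001
```

View pics/w11.png

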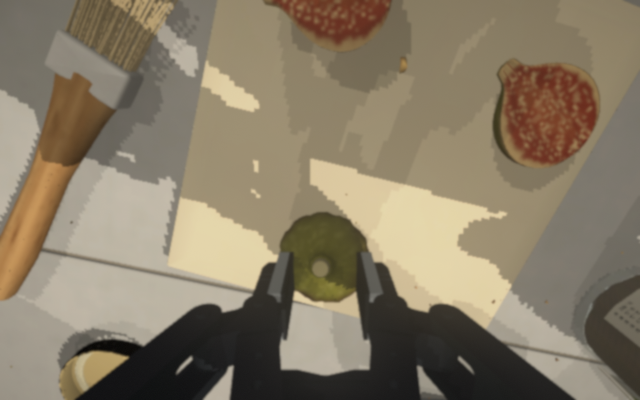

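step_arm:
  targets: "0 0 0 0 0 0; 0 0 0 0 0 0; 0 0 0 0 0 0"

```text
time_s: 13.15
eef_pos: [0.443, 0.205, 0.0167]
eef_rot: [0.002, 0.617, 0.787, 0.001]
wrist_force: [-2.5, -1.8, 12.3]
opening: 0.358
```

Run:
```python
from snap import *
print(ctrl.get_obs()['opening'],ctrl.get_obs()['wrist_force'])
snap('wrist','w12');snap('scene','s12');snap('top','t12')
import cv2
a=cv2.imread('pics/s12.png')[200:280,270:370];b=cv2.imread('pics/t12.png')[210:290,230:330]
cv2.imwrite('pics/c12.png',cv2.resize(np.hstack([a,b]),None,fx=4,fy=4,interpolation=cv2.INTER_CUBIC))
from geo import *
w=load('w12')
for z in(.02,.04):
  a=np.radians(13.75)
  for h in(.0165,.024): print(z,h,[proj(w,(.443+e*h*np.cos(a)-k*.011*np.sin(a),.205+e*h*np.sin(a)+k*.011*np.cos(a),z)).round() for e in(-1,1) for k in(0,1)])
```

```text
0.3576864786555776 [-2.46889277 -1.82188904 12.28030784]
0.02 0.0165 [array([298., 248.]), array([297., 230.]), array([357., 248.]), array([357., 230.])]
0.02 0.024 [array([285., 248.]), array([284., 230.]), array([370., 248.]), array([371., 230.])]
0.04 0.0165 [array([295., 266.]), array([294., 246.]), array([361., 266.]), array([361., 246.])]
0.04 0.024 [array([280., 266.]), array([279., 246.]), array([376., 266.]), array([377., 246.])]
```

View pics/c12.png

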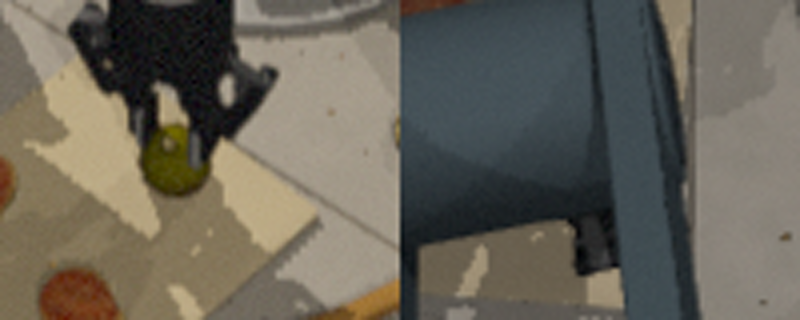

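Run:
```python
import cv2
a=cv2.imread('pics/w12.png')[190:360,240:420];cv2.imwrite('pics/w12c.png',cv2.resize(a,None,fx=3.5,fy=3.5,interpolation=cv2.INTER_CUBIC))
```

```text
(no output)
```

View pics/w12c.png

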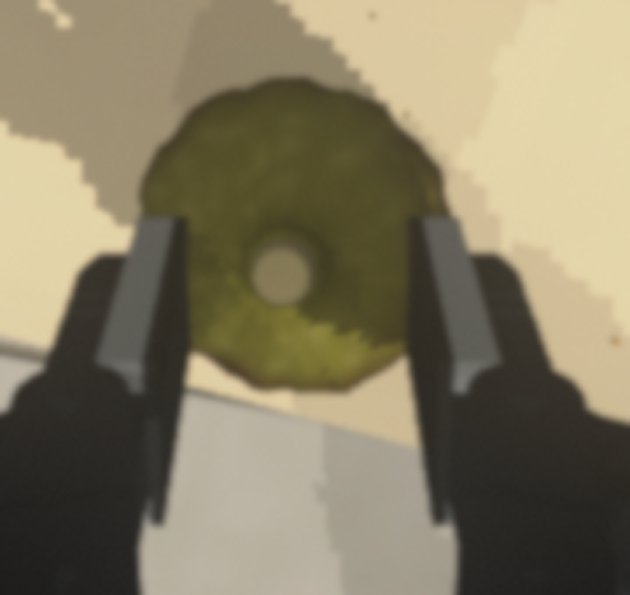

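Run:
```python
from geo import *
def show(tag,p,yd,h,f,u0,v0,sc):
    c=load(tag);a=np.radians(yd)
    for dz in(0,.01,.02,.03,.04):
        o=[]
        for e in(-1,1):
            for k in (-.011,.011):
                q=proj(c,(p[0]+e*h*np.cos(a)-k*np.sin(a),p[1]+e*h*np.sin(a)+k*np.cos(a),p[2]+dz)); o.append(((q-[u0,v0])*sc).round())
        print(tag,dz,*o)
show('s4',(.4849,.0278,.075),44.5,.014,0,270,80,4)
show('s12',(.443,.205,.0167),13.75,.0165,0,270,200,4)
import cv2
a=cv2.imread('pics/s12.png')[205:255,285:335];b=cv2.imread('pics/s4.png')[150:200,320:370]
cv2.imwrite('pics/c12b.png',cv2.resize(np.hstack([a,b]),None,fx=8,fy=8,interpolation=cv2.INTER_CUBIC))
show('s12',(.443,.205,.0167),13.75,.0165,0,285,205,8)
show('s4',(.4849,.0278,.075),44.5,.014,0,320-50,150,8)
```

```text
s4 0 [307. 389.] [311. 412.] [267. 392.] [270. 415.]
s4 0.01 [308. 379.] [312. 402.] [267. 382.] [271. 405.]
s4 0.02 [308. 369.] [312. 392.] [267. 371.] [271. 394.]
s4 0.03 [309. 358.] [313. 381.] [268. 361.] [271. 384.]
s4 0.04 [309. 348.] [313. 370.] [268. 350.] [272. 373.]
s12 0 [202. 161.] [187. 186.] [157. 144.] [142. 168.]
s12 0.01 [202. 152.] [187. 177.] [156. 135.] [141. 159.]
s12 0.02 [202. 142.] [187. 167.] [156. 125.] [141. 149.]
s12 0.03 [202. 133.] [187. 158.] [156. 116.] [140. 140.]
s12 0.04 [202. 123.] [187. 148.] [155. 106.] [140. 130.]
s12 0 [284. 282.] [254. 332.] [193. 248.] [163. 297.]
s12 0.01 [284. 264.] [254. 313.] [192. 229.] [162. 278.]
s12 0.02 [283. 245.] [254. 294.] [192. 210.] [161. 259.]
s12 0.03 [283. 226.] [254. 275.] [191. 191.] [161. 240.]
s12 0.04 [283. 206.] [253. 256.] [191. 172.] [160. 220.]
s4 0 [614. 219.] [622. 264.] [533. 224.] [541. 270.]
s4 0.01 [615. 198.] [623. 244.] [534. 204.] [541. 249.]
s4 0.02 [616. 177.] [625. 223.] [535. 183.] [542. 229.]
s4 0.03 [617. 156.] [626. 202.] [535. 162.] [543. 208.]
s4 0.04 [618. 135.] [627. 181.] [536. 141.] [543. 187.]
```

View pics/c12b.png

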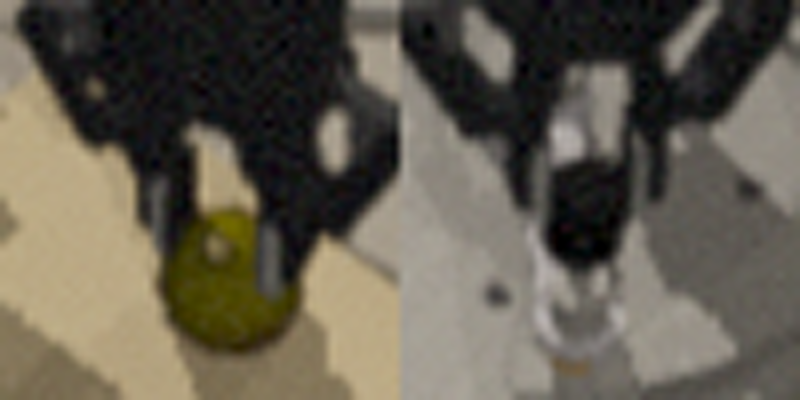

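step_arm:
  targets: "0 0 0 0 0 0; 0 0 0 0 0 0; 0 0 0 0 0 0; 0 0 0 0 0 0; 0 0 6 0 0 0; 0 0 12 0 0 0; 0 0 12 0 0 0; 0 0 12 0 0 0"
  grip: 90

```text
time_s: 14.3
eef_pos: [0.4414, 0.2049, 0.0029]
eef_rot: [0.001, 0.618, 0.787, 0.0]
wrist_force: [-0.3, 0.6, -0.8]
opening: 0.899
```

```bash
python3 plan.py .4425 .205 .003 13.8;python3 - <<'E'
from snap import *
snap('wrist','w13');snap('scene','s13')
from geo import *
w=load('w13')
k=(.011,);a=np.radians(13.75)
for z in (.003,.023,.043): print(z,[proj(w,(.443+e*.0383*np.cos(a)-.011*np.sin(a),.205+e*.0383*np.sin(a)+.011*np.cos(a),z)).round() for e in (-1,1)])
E
```

```text
now [0.4414 0.2049 0.0029] ydir 13.72 q [ 0.19  0.29  1.96 -0.    0.89 -0.05] F [-0.3  0.6 -0.8] open 0.899 t 14.3
-0.2 1.0 -0.1 0.002 0.000 -0.001
0.003 [array([262., 228.]), array([398., 228.])]
0.023 [array([254., 244.]), array([407., 244.])]
0.043 [array([245., 264.]), array([418., 264.])]
```

View pics/w13.png

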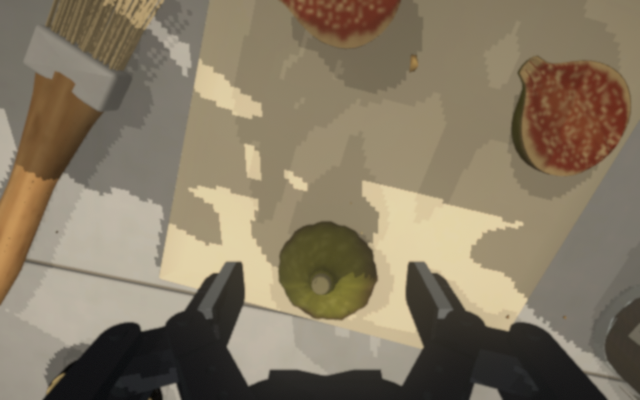

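step_arm:
  targets: "0 1 0 0 0 0; 0 1 0 0 0 0; 0 1 0 0 0 0; 0 1 0 0 0 0; 0 1 0 0 0 0; 0 1 0 0 0 0; 0 1 0 0 0 0; 0 1 0 0 0 0"
  grip: 0

```text
time_s: 15.4
eef_pos: [0.4429, 0.2053, 0.004]
eef_rot: [0.001, 0.617, 0.787, 0.001]
wrist_force: [-3.0, -0.8, 8.1]
opening: 0.516
```

Run:
```python
from snap import *
snap('wrist','w14');snap('scene','s14')
import cv2
b=cv2.imread('pics/s14.png')[205:255,285:335];a=cv2.imread('pics/w14.png')[190:350,240:400]
cv2.imwrite('pics/c14.png',np.hstack([cv2.resize(a,(400,400),interpolation=cv2.INTER_CUBIC),cv2.resize(b,(400,400),interpolation=cv2.INTER_CUBIC)]))
```

```text
(no output)
```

View pics/c14.png

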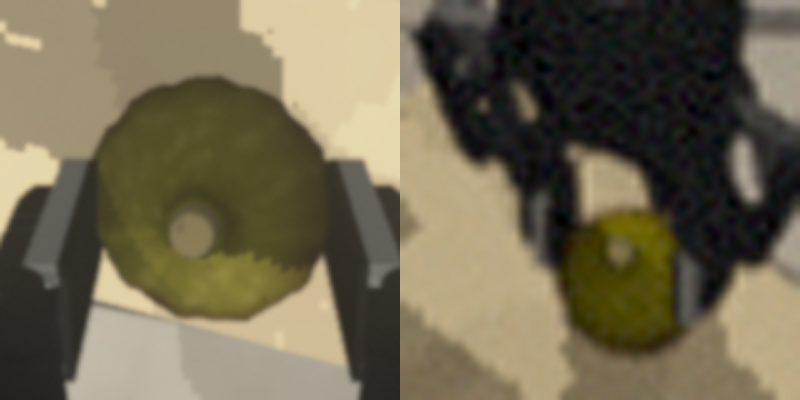

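step_arm:
  targets: "0 0 -20 0 0 0; 0 0 -60 0 0 0; 0 0 -110 0 0 0; 0 0 -150 0 0 0; 0 0 -150 0 0 0; 0 0 -150 0 0 0"

```text
time_s: 16.25
eef_pos: [0.4416, 0.2051, 0.1523]
eef_rot: [0.0, 0.618, 0.787, 0.0]
wrist_force: [-0.1, 0.1, -0.7]
opening: 0.514
```

```bash
python3 plan.py .6505 -.0072 .16 0
python3 - <<'E'
from snap import *
snap('wrist','w15');snap('scene','s15')
import cv2
b=cv2.imread('pics/s15.png')[160:260,280:380];a=cv2.imread('pics/w15.png')[190:350,240:400]
cv2.imwrite('pics/c15.png',np.hstack([cv2.resize(a,(400,400),interpolation=cv2.INTER_CUBIC),cv2.resize(b,(400,400),interpolation=cv2.INTER_CUBIC)]))
E
```

```text
now [0.4416 0.2051 0.1523] ydir 13.72 q [ 0.19  0.04  1.88 -0.    1.22 -0.05] F [-0.1  0.1 -0.7] open 0.514 t 16.25
-255.8 152.6 -7.4 0.001 0.000 0.239
```

View pics/c15.png

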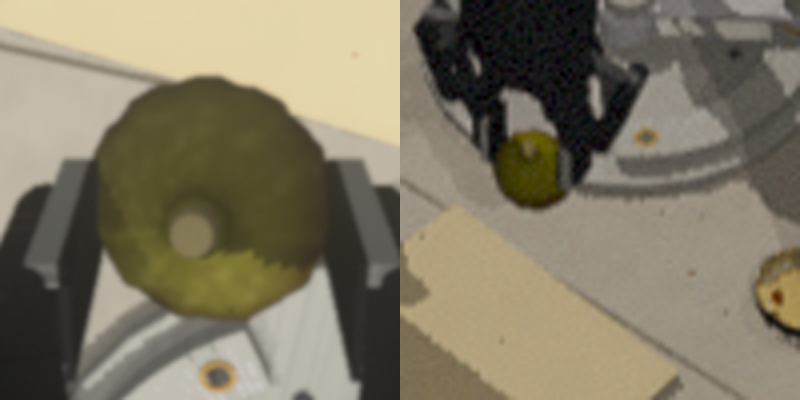

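Run:
```python
from meas import *
np.set_printoptions(precision=4,suppress=True)
for z in(.05,.15,.25,.35,.45): print(z,plane(t,298,128,z),plane(t,190,130,z),plane(s,262,135,z))
print(tri(t,(294,66),s,(258,63)),tri(t,(298,128),s,(262,137)),tri(t,(190,130),s,(210,158)))
w=load('w15')
print('fig off',plane(w,324,269.5,.1523+.030)-[.4416,.2051,0], proj(w,(.4416,.2051,.1823)))
```

```text
0.05 [0.7156 0.1608 0.05  ] [0.7123 0.4102 0.05  ] [0.8129 0.0078 0.05  ]
0.15 [0.6816 0.1545 0.15  ] [0.6785 0.3772 0.15  ] [0.7237 0.0871 0.15  ]
0.25 [0.6475 0.1482 0.25  ] [0.6448 0.3442 0.25  ] [0.6345 0.1664 0.25  ]
0.35 [0.6134 0.1419 0.35  ] [0.6111 0.3111 0.35  ] [0.5452 0.2457 0.35  ]
0.45 [0.5793 0.1356 0.45  ] [0.5774 0.2781 0.45  ] [0.456 0.325 0.45 ]
(array([0.6651, 0.1375, 0.4321]), np.float64(0.015123656932512726)) (array([0.6562, 0.1494, 0.221 ]), np.float64(0.0017618596853140739)) (array([0.6308, 0.3302, 0.2934]), np.float64(0.0008939184997316306))
fig off [-0.0022  0.0014  0.1823] [327.743  272.9532]
```

View pics/t12.png

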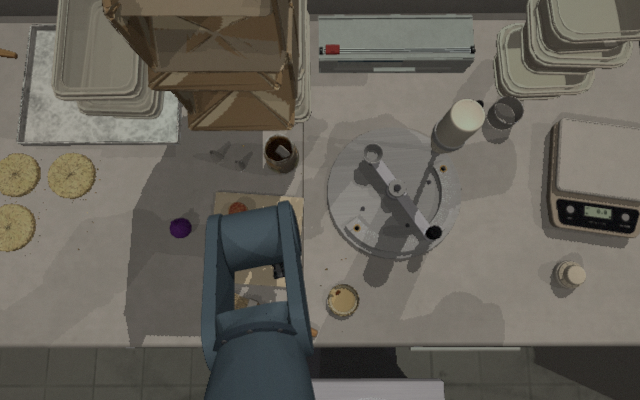

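View pics/s15.png

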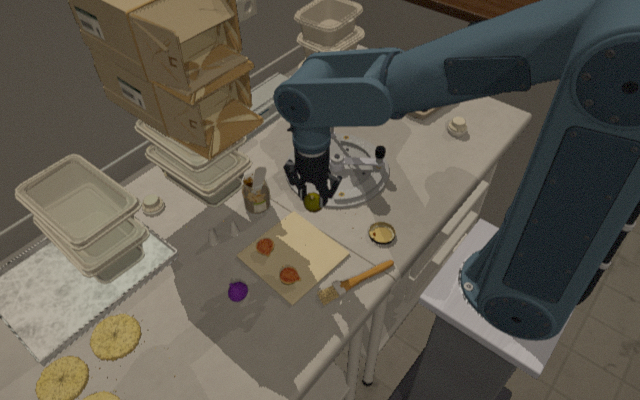

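Run:
```python
from meas import *
np.set_printoptions(precision=4,suppress=True)
# frame: arm dir q1=0.19 ; lateral left
q1=.19; f=np.array([np.cos(q1),np.sin(q1)]); l=np.array([-np.sin(q1),np.cos(q1)])
T=np.array([.443,.205])
for z in(.25,.3,.35,.4):
  print(z,[(round(float((plane(t,*p,z)[:2]-T)@f),3),round(float((plane(t,*p,z)[:2]-T)@l),3)) for p in((206,225),(206,330),(298,205),(301,220),(307,330))])
# scene at s15: TCP (.4416,.2051,.1523): yoke lowest points
T=np.array([.4416,.2051,.1523])
for p in((277,118),(300,125),(330,128),(388,125),(330,152)):
  out=[]
  for lat in(-.065,0,.065):
    # intersect ray with vertical plane at lateral offset lat
    o,d=ray(s,*p); n=np.array([*l,0]); k=((T+n*lat-o)@n)/(d@n); q=o+k*d; out.append((lat,round(float((q-T)[:2]@f),3),round(float(q[2]-T[2]),3)))
  print(p,out)
```

```text
0.25 [(0.048, 0.096), (-0.127, 0.122), (0.051, -0.068), (0.024, -0.069), (-0.16, -0.044)]
0.3 [(0.04, 0.083), (-0.123, 0.107), (0.043, -0.07), (0.018, -0.07), (-0.153, -0.048)]
0.35 [(0.033, 0.07), (-0.119, 0.093), (0.036, -0.072), (0.012, -0.072), (-0.147, -0.051)]
0.4 [(0.025, 0.057), (-0.114, 0.078), (0.028, -0.073), (0.006, -0.074), (-0.14, -0.054)]
(277, 118) [(-0.065, 0.126, 0.178), (0, 0.081, 0.24), (0.065, 0.035, 0.303)]
(300, 125) [(-0.065, 0.065, 0.181), (0, 0.025, 0.243), (0.065, -0.015, 0.305)]
(330, 128) [(-0.065, -0.011, 0.201), (0, -0.044, 0.262), (0.065, -0.077, 0.322)]
(388, 125) [(-0.065, -0.14, 0.259), (0, -0.162, 0.314), (0.065, -0.184, 0.369)]
(330, 152) [(-0.065, -0.012, 0.132), (0, -0.045, 0.198), (0.065, -0.078, 0.265)]
```

Run:
```python
from meas import *
a=cv2.imread('pics/t12.png');cv2.imwrite('pics/t12c.png',cv2.resize(a[130:260,340:460],None,fx=4.6,fy=4.6,interpolation=cv2.INTER_CUBIC))
```

```text
(no output)
```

View pics/t12c.png

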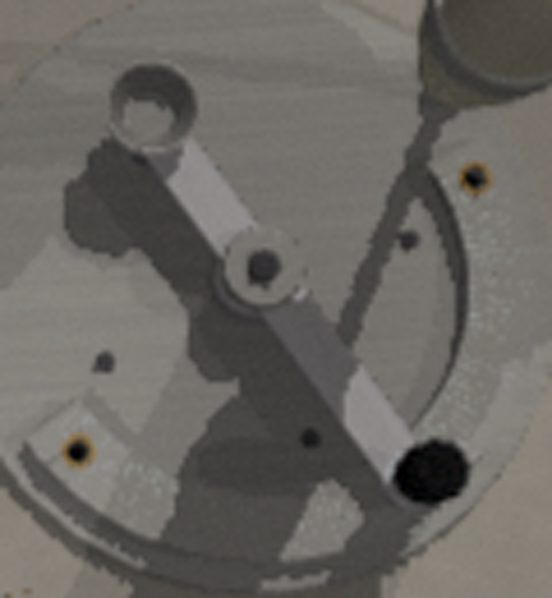

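step_arm:
  targets: "-30 18 -15 0 0 -0.15; -70 40 -15 0 0 -0.33; -110 65 -15 0 0 -0.5; -150 90 -15 0 0 -0.67; -190 115 -15 0 0 -0.84; -225 135 -15 0 0 -1.0; -245 146 -15 0 0 -1.17; -255.8 152.6 -15 0 0 -1.33"

```text
time_s: 17.35
eef_pos: [0.6508, -0.0083, 0.1658]
eef_rot: [-0.001, -0.001, 1.0, 0.0]
wrist_force: [-0.8, 0.3, 0.1]
opening: 0.515
```

```bash
python3 - <<'E'
from meas import *
t=load('t12')
for r in((145,110,'cup'),(263,267,'piv'),(430,472,'knob')):
    z={'cup':.062,'piv':.052,'knob':.094}[r[2]]
    print(r[2],plane(t,340+(r[0]+.5)/4.6-.5,130+(r[1]+.5)/4.6-.5,z))
E
python3 plan.py .6505 -.0072 .16 90
```

```text
cup [ 0.65067419 -0.00504347  0.062     ]
piv [ 0.5740299  -0.06196804  0.052     ]
knob [ 0.47013669 -0.12785012  0.094     ]
now [ 0.6508 -0.0083  0.1658] ydir 90.16 q [-0.19  0.38  1.44  0.    1.32 -1.77] F [-0.8  0.3  0.1] open 0.515 t 17.35
0.3 1.1 5.8 0.001 -0.002 0.003
```

```bash
python3 plan.py .6515 -.0055 .10 90
python3 - <<'E'
from snap import *
snap('wrist','w16');snap('scene','s16')
E
```

```text
now [ 0.6508 -0.0083  0.1658] ydir 90.16 q [-0.19  0.38  1.44  0.    1.32 -1.77] F [-0.8  0.3  0.1] open 0.515 t 17.35
-0.8 2.8 65.8 0.001 -0.002 0.003
```

View pics/w16.png

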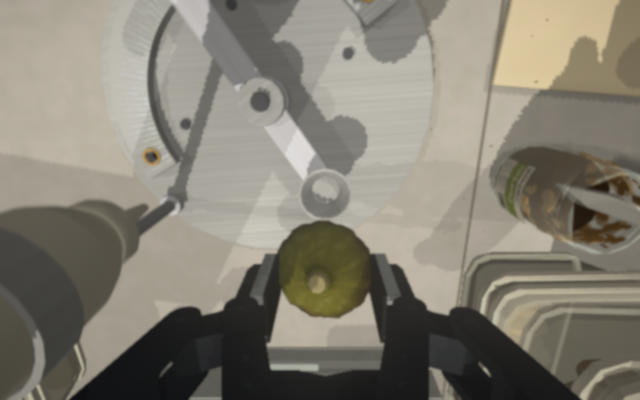

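View pics/s16.png

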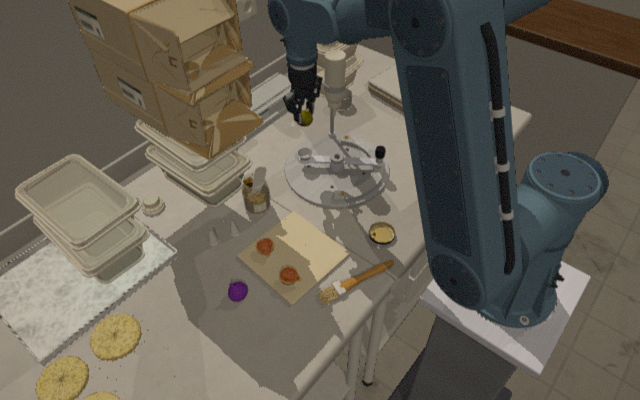

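Run:
```python
from meas import *
np.set_printoptions(precision=4,suppress=True)
w=load('w16');o=np.array([.6508,-.0083,.1658])
print('xyz',w['xyz'],'cup',plane(w,325.3,194,.062))
h=hs(w); m=((h[...,0]>20)&(h[...,0]<60)&(h[...,1]>110)&(h[...,2]<150)).astype(np.uint8); k,st=cen(w,m,(270,200,385,330)); print(k,st)
print('fig',plane(w,st[0]+st[2]/2-.5,st[1]+st[3]/2-.5,.1658+.03))
```

```text
xyz [ 0.5669 -0.0095  0.3321] cup [ 0.6504 -0.0087  0.062 ]
[326.0514 276.2291] [ 282  232   85   85 4844]
fig [ 0.6495 -0.0095  0.1958]
```

step_arm:
  targets: "-2 2 30 0 0 0; -2 2 60 0 0 0; -2 2 85 0 0 0; -2 2 100 0 0 0; -2 2 107 0 0 0; -2 2 107 0 0 0; -2 2 107 0 0 0"

```text
time_s: 18.32
eef_pos: [0.6541, -0.0052, 0.0625]
eef_rot: [0.002, 0.001, 1.0, -0.0]
wrist_force: [-0.4, 0.2, -0.8]
opening: 0.512
```

```bash
python3 plan.py .6525 -.006 .052 90
python3 - <<'E'
from snap import *
snap('wrist','w17');snap('scene','s17')
import cv2
b=cv2.imread('pics/s17.png')[100:180,270:350];a=cv2.imread('pics/w17.png')[150:350,220:420]
cv2.imwrite('pics/c17.png',np.hstack([cv2.resize(a,(400,400),interpolation=cv2.INTER_CUBIC),cv2.resize(b,(400,400),interpolation=cv2.INTER_CUBIC)]))
E
```

```text
now [ 0.6541 -0.0052  0.0625] ydir 89.91 q [-0.19  0.5   1.5   0.    1.13 -1.76] F [-0.4  0.2 -0.8] open 0.512 t 18.32
1.7 -0.8 10.5 -0.000 0.004 -0.002
```

View pics/c17.png

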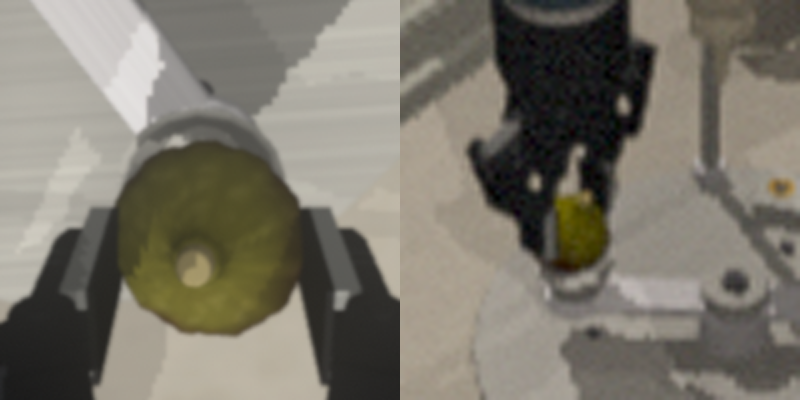

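step_arm:
  targets: "1.5 -0.8 3 0 0 0; 1.5 -0.8 6 0 0 0; 1.5 -0.8 8.5 0 0 0; 1.5 -0.8 8.5 0 0 0"

```text
time_s: 18.92
eef_pos: [0.6515, -0.0058, 0.0524]
eef_rot: [0.001, 0.001, 1.0, 0.0]
wrist_force: [0.1, -0.8, -0.4]
opening: 0.511
```

```bash
python3 plan.py .6525 -.006 .052 90
python3 - <<'E'
from snap import *
snap('wrist','w18');snap('scene','s18')
import cv2
b=cv2.imread('pics/s18.png')[100:180,270:350];a=cv2.imread('pics/w18.png')[150:350,220:420]
cv2.imwrite('pics/c18.png',np.hstack([cv2.resize(a,(400,400),interpolation=cv2.INTER_CUBIC),cv2.resize(b,(400,400),interpolation=cv2.INTER_CUBIC)]))
E
```

```text
now [ 0.6515 -0.0058  0.0524] ydir 89.93 q [-0.19  0.51  1.51  0.    1.12 -1.76] F [ 0.1 -0.8 -0.4] open 0.511 t 18.93
-1.0 -0.2 0.4 0.000 0.001 -0.001
```

View pics/c18.png

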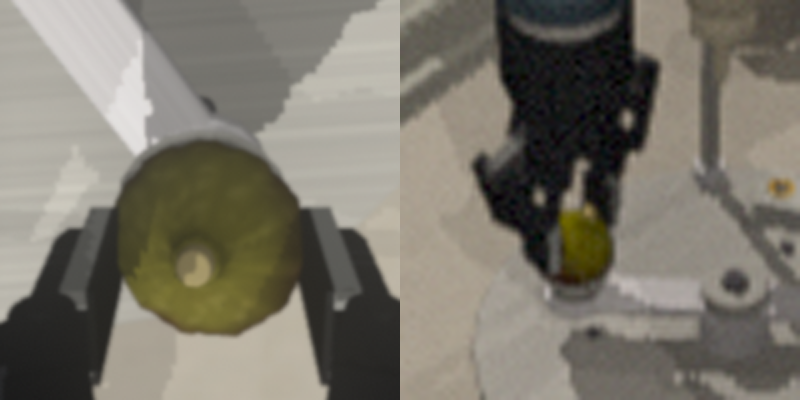

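step_arm:
  targets: "0 0 1.5 0 0 0; 0 0 3 0 0 0; 0 0 3 0 0 0"

```text
time_s: 19.4
eef_pos: [0.6522, -0.0063, 0.0504]
eef_rot: [0.001, 0.001, 1.0, -0.0]
wrist_force: [-0.1, -2.0, 2.5]
opening: 0.513
```

step_arm:
  targets: "0 0 0 0 0 0; 0 0 0 0 0 0; 0 0 0 0 0 0; 0 0 0 0 0 0; 0 0 0 0 0 0"
  grip: 90

```text
time_s: 20.02
eef_pos: [0.6518, -0.0059, 0.0498]
eef_rot: [0.001, 0.001, 1.0, 0.0]
wrist_force: [-0.1, -0.8, 0.3]
opening: 0.899
```

```bash
python3 plan.py .6525 -.006 .052 90
python3 - <<'E'
from snap import *
snap('wrist','w19');snap('scene','s19')
import cv2
b=cv2.imread('pics/s19.png')[100:180,270:350];a=cv2.imread('pics/w19.png')[150:350,220:420]
cv2.imwrite('pics/c19.png',np.hstack([cv2.resize(a,(400,400),interpolation=cv2.INTER_CUBIC),cv2.resize(b,(400,400),interpolation=cv2.INTER_CUBIC)]))
E
```

```text
now [ 0.6518 -0.0059  0.0498] ydir 89.93 q [-0.19  0.52  1.51  0.    1.11 -1.76] F [-0.1 -0.8  0.3] open 0.899 t 20.02
-0.7 -0.1 -2.2 0.000 0.002 -0.001
```

View pics/c19.png

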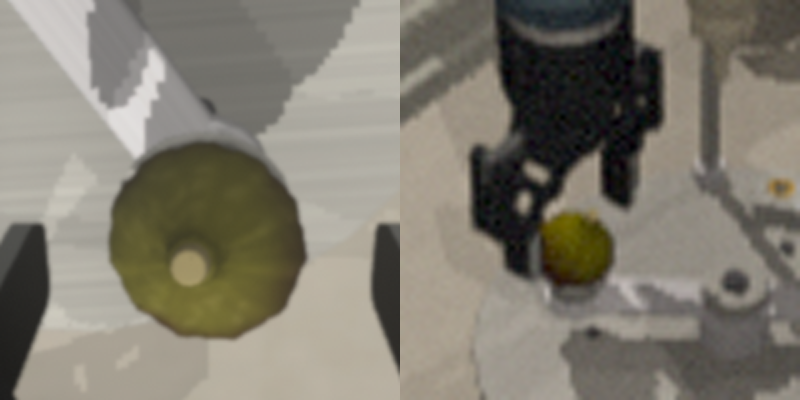

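step_arm:
  targets: "0 0 -15 0 0 0; 0 0 -45 0 0 0; 0 0 -90 0 0 0; 0 0 -130 0 0 0; 0 0 -130 0 0 0; 0 0 -130 0 0 0"

```text
time_s: 20.88
eef_pos: [0.6514, -0.0059, 0.1802]
eef_rot: [0.001, 0.001, 1.0, -0.0]
wrist_force: [-0.8, -0.3, -0.0]
opening: 0.897
```

Run:
```python
from snap import *
from meas import *
np.set_printoptions(precision=4,suppress=True)
snap('wrist','w20');snap('scene','s20');snap('top','t20')
b=cv2.imread('pics/s20.png')[110:180,270:340];a=cv2.imread('pics/w20.png')[110:270,240:400]
cv2.imwrite('pics/c20.png',np.hstack([cv2.resize(a,(400,400),interpolation=cv2.INTER_CUBIC),cv2.resize(b,(400,400),interpolation=cv2.INTER_CUBIC)]))
print(ctrl.get_obs()['eef_pos'],ctrl.get_obs()['wrist_force'])
w=load('w20')
for c in (w,load('s20')):
    print('cup',proj(c,(.6506,-.0072,.062)),'fig exp',proj(c,(.6506,-.0072,.080)))
```

```text
[ 0.6506 -0.0058  0.1783] [-0.4159 -0.5744 -1.1416]
cup [324.2515 188.4589] fig exp [324.2143 194.3299]
cup [304.7364 151.7398] fig exp [304.5668 147.1803]
```

View pics/c20.png

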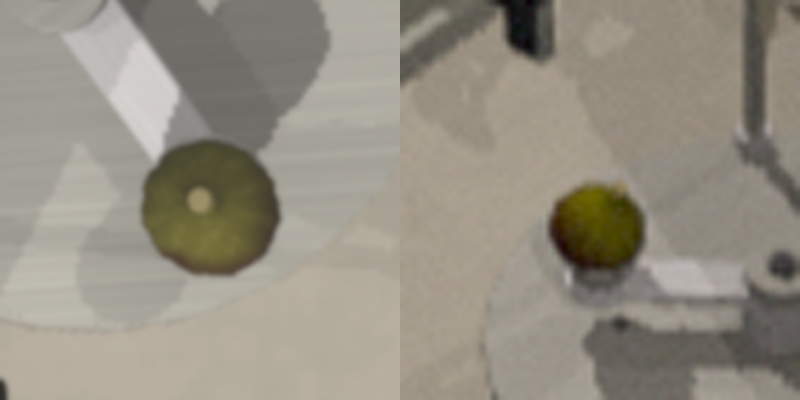

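```bash
python3 plan.py .4705 -.132 .17 124.5
```

```text
now [ 0.6506 -0.0058  0.1783] ydir 89.92 q [-0.19  0.37  1.43  0.    1.34 -1.76] F [-0.4 -0.6 -1.1] open 0.9 t 21.02
179.9 -126.5 8.4 0.001 -0.001 -0.603
```

step_arm:
  targets: "40 -28 0 0 0 -0.1; 85 -60 2 0 0 -0.25; 125 -90 4 0 0 -0.4; 160 -112 6 0 0 -0.52; 179.9 -126.5 8 0 0 -0.603; 179.9 -126.5 8 0 0 -0.603; 179.9 -126.5 8 0 0 -0.603"
  grip: 100

```text
time_s: 21.9
eef_pos: [0.4719, -0.1319, 0.1713]
eef_rot: [0.001, -0.296, 0.955, 0.0]
wrist_force: [0.4, -0.1, -0.5]
opening: 0.999
```

```bash
python3 plan.py .4703 -.132 .044 124.5
python3 - <<'E'
from snap import *
snap('wrist','w21')
E
```

```text
now [ 0.4719 -0.1319  0.1713] ydir 124.39 q [-0.52  0.03  1.86  0.    1.26 -2.69] F [ 0.4 -0.1 -0.5] open 0.999 t 21.9
1.6 0.9 127.3 -0.000 0.002 -0.002
```

View pics/w21.png

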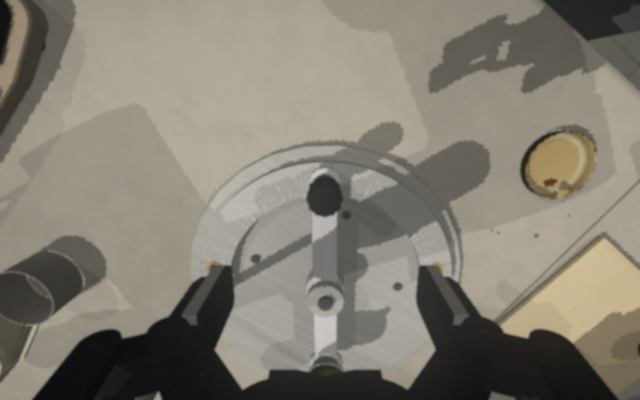

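step_arm:
  targets: "1.6 0.6 45 0 0 0; 1.6 0.6 85 0 0 0; 1.6 0.6 110 0 0 0; 1.6 0.6 122 0 0 0; 1.6 0.6 127 0 0 0; 1.6 0.6 127 0 0 0; 1.6 0.6 127 0 0 0"

```text
time_s: 22.82
eef_pos: [0.4709, -0.133, 0.0455]
eef_rot: [0.002, -0.296, 0.955, -0.001]
wrist_force: [0.6, 0.3, -0.3]
opening: 1.004
```

```bash
python3 plan.py .4703 -.1325 .044 124.5
python3 - <<'E'
from snap import *
snap('wrist','w22')
E
```

```text
now [ 0.4709 -0.133   0.0455] ydir 124.48 q [-0.52  0.21  1.94  0.    0.98 -2.69] F [ 0.6  0.3 -0.3] open 1.004 t 22.82
0.3 0.8 1.5 -0.003 0.002 -0.000
```

View pics/w22.png

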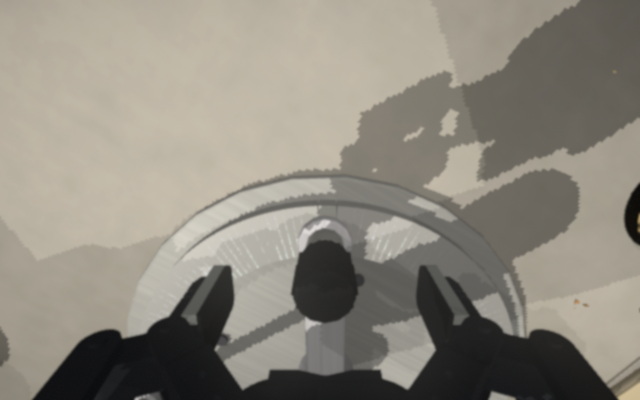

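Centred (knob column 325, finger midpoint 325). Close and pull.

step_arm:
  targets: "0 0.3 1 0 0 0; 0 0.3 1 0 0 0; 0 0.3 1 0 0 0; 0 0.3 1 0 0 0; 0 0.3 1 0 0 0; 0 0.3 1 0 0 0; 0 0.3 1 0 0 0; 0 0.3 1 0 0 0"
  grip: 0

```text
time_s: 23.88
eef_pos: [0.4702, -0.1326, 0.0439]
eef_rot: [0.001, -0.296, 0.955, -0.0]
wrist_force: [-1.3, 0.0, 5.5]
opening: 0.309
```

```bash
python3 arc.py -3 -7
python3 - <<'E'
from snap import *
snap('wrist','w23')
E
```

```text
radius 0.12515872980722034 ang -145.40876909092162 ydir 124.48355738139371 F [-1.2939  0.0176  5.5316] T [-0.0407  0.2634  0.1014] open 0.3089669046131653 z 0.043858596199065264 q6 -2.6921105637978946 t 23.875
-0.2 6.6 -0.0 0 0 0.052; -0.9 15.3 -0.0 0 0 0.122;
```

View pics/w23.png

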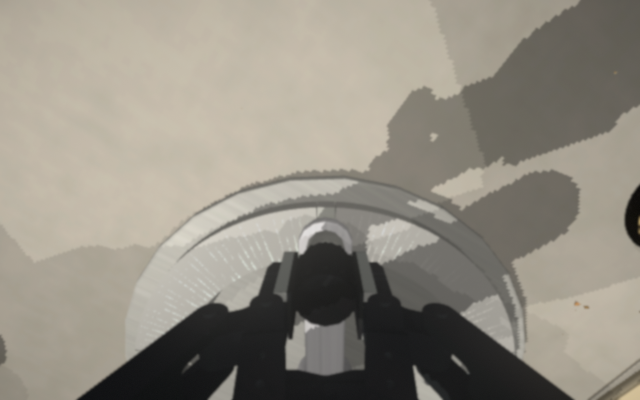

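step_arm:
  targets: "0 0 -4 0 0 0; 0 0 -8 0 0 0; 0 0 -12 0 0 0; 0 0 -16 0 0 0; 0 0 -16 0 0 0"

```text
time_s: 24.55
eef_pos: [0.4696, -0.132, 0.0594]
eef_rot: [0.001, -0.296, 0.955, 0.0]
wrist_force: [3.0, 0.3, -10.8]
opening: 0.304
```

```bash
python3 arc.py -2.5 -6 -10 -14.5 -19 -23.5 -28 -32
```

```text
radius 0.12530130060343664 ang -145.74349013721613 ydir 124.48066747599347 F [  2.98     0.346  -10.8103] T [ 0.1117 -0.5849 -0.1269] open 0.30375044281822683 z 0.05939578610724262 q6 -2.692089317381917 t 24.55
-0.1 5.5 -0.0 0 0 0.044; -0.7 13.1 -0.0 0 0 0.105; -2.0 21.8 -0.0 0 0 0.175; -4.1 31.4 -0.0 0 0 0.253; -7.0 40.8 -0.0 0 0 0.332; -10.6 49.9 -0.0 0 0 0.410; -14.9 58.8 0.0 0 0 0.489; -19.3 66.3 0.0 0 0 0.559;
```

step_arm:
  targets: "-0.1 5.5 0 0 0 0.044; -0.7 13.1 0 0 0 0.105; -2.0 21.8 0 0 0 0.175; -4.1 31.4 0 0 0 0.253; -7.0 40.8 0 0 0 0.332; -10.6 49.9 0 0 0 0.410; -14.9 58.8 0 0 0 0.489; -19.3 66.3 0 0 0 0.559"

```text
time_s: 25.55
eef_pos: [0.4483, -0.0664, 0.0594]
eef_rot: [0.001, -0.02, 1.0, -0.0]
wrist_force: [4.3, 0.0, -11.2]
opening: 0.309
```

```bash
python3 arc.py -4.5 -9 -13.5 -18 -22.5 -27 -31.5 -36
python3 - <<'E'
from snap import *
snap('wrist','w24');snap('scene','s24')
E
```

```text
radius 0.12504675733227802 ang -177.74580239541802 ydir 92.34181950718087 F [  4.3441   0.0485 -11.1642] T [ 0.1622 -0.6723  0.094 ] open 0.3088324842764847 z 0.05938924142191181 q6 -2.022819690614426 t 25.55
-0.4 9.8 -0.0 0 0 0.079; -1.6 19.6 0.0 0 0 0.157; -3.5 29.2 0.0 0 0 0.236; -6.2 38.6 0.0 0 0 0.314; -9.6 47.8 0.0 0 0 0.393; -13.7 56.7 0.0 0 0 0.471; -18.5 65.3 0.0 0 0 0.550; -24.0 73.5 0.0 0 0 0.628;
```

View pics/w24.png

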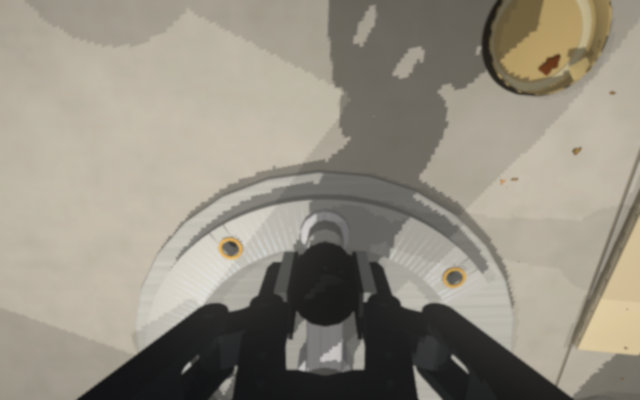

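View pics/s24.png

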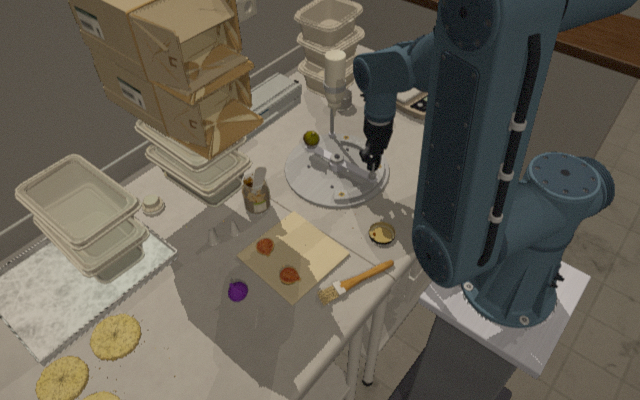

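step_arm:
  targets: "-0.4 9.8 0 0 0 0.079; -1.6 19.6 0 0 0 0.157; -3.5 29.2 0 0 0 0.236; -6.2 38.6 0 0 0 0.314; -9.6 47.8 0 0 0 0.393; -13.7 56.7 0 0 0 0.471; -18.5 65.3 0 0 0 0.550; -24.0 73.5 0 0 0 0.628"

```text
time_s: 26.65
eef_pos: [0.469, 0.0077, 0.0593]
eef_rot: [0.001, 0.289, 0.957, -0.0]
wrist_force: [4.2, 0.6, -10.5]
opening: 0.304
```

```bash
python3 arc.py -3 -6.5 -10 -12 -12.3 -12.6
```

```text
radius 0.1251174865218466 ang 146.39481555340308 ydir 56.423172465664486 F [  4.1902   0.6086 -10.5203] T [-0.0173 -0.5435  0.372 ] open 0.3044767700873911 z 0.0592868609737315 q6 -1.2219962214335822 t 26.65
-0.2 6.5 0.0 0 0 0.052; -0.8 14.2 0.0 0 0 0.113; -1.9 21.7 0.0 0 0 0.175; -2.7 26.0 0.0 0 0 0.209; -2.9 26.7 0.0 0 0 0.215; -3.0 27.3 0.0 0 0 0.220;
```

step_arm:
  targets: "-0.2 6.5 0 0 0 0.052; -0.8 14.2 0 0 0 0.113; -1.9 21.7 0 0 0 0.175; -2.7 25.8 0 0 0 0.207; -2.7 25.8 0 0 0 0.207; -2.7 25.8 0 0 0 0.207"

```text
time_s: 27.4
eef_pos: [0.4853, 0.0276, 0.0594]
eef_rot: [0.001, 0.385, 0.923, 0.0]
wrist_force: [2.8, 1.9, -11.2]
opening: 0.302
```

```bash
python3 arc.py -.5
```

```text
radius 0.12512862296292182 ang 134.59704976355397 ydir 44.68124333260657 F [  2.7511   1.8937 -11.2003] T [ 0.126  -0.3481  0.3783] open 0.30199423223775346 z 0.059352455087617335 q6 -0.9681728177583999 t 27.4
-0.0 1.1 0.0 0 0 0.009;
```

step_arm:
  targets: "0 0.2 0 0 0 0.002; 0 0.2 5 0 0 0.002; 0 0.2 10 0 0 0.002; 0 0.2 14 0 0 0.002; 0 0.2 15.5 0 0 0.002; 0 0.2 15.5 0 0 0.002; 0 0.2 15.5 0 0 0.002"

```text
time_s: 28.28
eef_pos: [0.4858, 0.0279, 0.0442]
eef_rot: [0.001, 0.387, 0.922, 0.0]
wrist_force: [1.7, 2.5, -6.4]
opening: 0.307
```

```bash
python3 arc.py -.5
```

```text
radius 0.12504640474239323 ang 134.34211946230587 ydir 44.48894430679841 F [ 1.7449  2.4914 -6.3573] T [0.3482 0.0687 0.246 ] open 0.30734020786693506 z 0.04416544041303166 q6 -0.9643021656388375 t 28.275
-0.0 1.1 0.0 0 0 0.009;
```

Force −6.4 N at z 0.044 matches the spring near zero lift, so the pin should be in the hole. Release and retreat.

step_arm:
  targets: "0 0 0 0 0 0; 0 0 0 0 0 0; 0 0 0 0 0 0; 0 0 0 0 0 0; 0 0 0 0 0 0; 0 0 -40 0 0 0; 0 0 -90 0 0 0; 0 0 -137 0 0 0"
  grip: 100

```text
time_s: 29.28
eef_pos: [0.4854, 0.0279, 0.1826]
eef_rot: [0.001, 0.387, 0.922, 0.0]
wrist_force: [-0.0, -0.1, -0.4]
opening: 1.0
```

Run:
```python
from snap import *
from meas import *
np.set_printoptions(precision=4,suppress=True)
snap('wrist','w30');snap('scene','s30');snap('top','t30')
o=ctrl.get_obs();print(o['eef_pos'],o['wrist_force'],o['time_s'])
w=load('w30'); m=(np.asarray(w['image']).max(2)<70).astype(np.uint8); k,st=cen(w,m,(300,160,360,225)); print(k,st)
for z in(.088,.078):print(z,proj(w,(.4858,.0276,z)))
b=cv2.imread('pics/s30.png')[80:200,280:400];a=cv2.imread('pics/t30.png')[110:270,320:480]
cv2.imwrite('pics/c30.png',np.hstack([cv2.resize(a,(400,400),interpolation=cv2.INTER_CUBIC),cv2.resize(b,(400,400),interpolation=cv2.INTER_CUBIC)]))
```

```text
[0.4877 0.0275 0.1841] [ 0.0903 -0.3395 -1.5597] 29.425
[324.6313 194.2833] [308 175  34  38 960]
0.088 [326.5988 196.6865]
0.078 [326.529  193.2049]
```

View pics/c30.png

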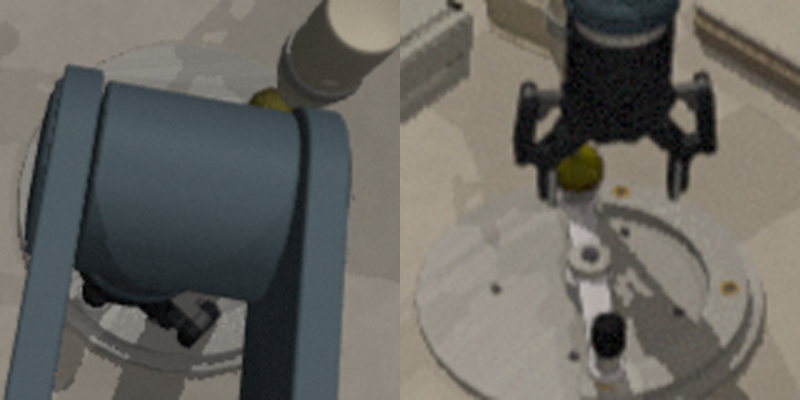

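View pics/w30.png

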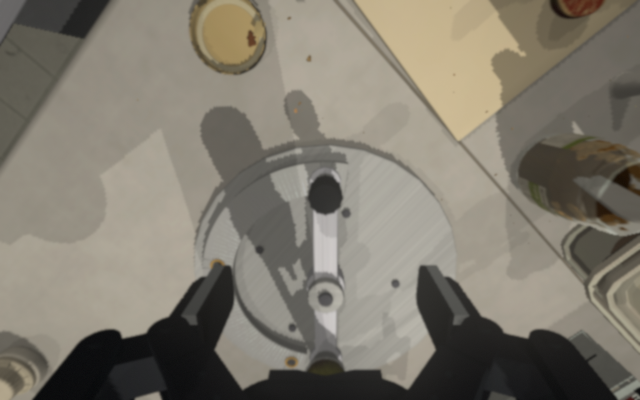

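step_arm:
  targets: "0 0 -30 0 0 0; -22 -50 -30 0 0 0; -45 -100 -30 0 0 0; -65 -150 -30 0 0 0; -88 -200 -30 0 0 0; -108 -246 -30 0 0 0; -108 -246 -30 0 0 0; -108 -246 -30 0 0 0"

```text
time_s: 30.42
eef_pos: [0.3853, -0.2208, 0.2096]
eef_rot: [-0.0, 0.387, 0.922, 0.001]
wrist_force: [-0.7, -0.1, 0.5]
opening: 0.997
```

Run:
```python
from snap import *
from meas import *
np.set_printoptions(precision=4,suppress=True)
snap('scene','s31');snap('top','t31')
o=ctrl.get_obs();print(o['eef_pos'],o['wrist_force'],o['time_s'])
t=load('t31');s=load('s31')
for c,b in((t,(345,212,372,240)),(s,(330,168,355,195))):
    try: print(cen(c,black(c),b))
    except Exception as e: print(e)
print('fig exp',proj(t,(.640,-.1285,.080)),proj(s,(.640,-.1285,.080)))
b=cv2.imread('pics/s31.png')[80:200,280:400];a=cv2.imread('pics/t31.png')[110:270,320:480]
cv2.imwrite('pics/c31.png',np.hstack([cv2.resize(a,(400,400),interpolation=cv2.INTER_CUBIC),cv2.resize(b,(400,400),interpolation=cv2.INTER_CUBIC)]))
```

```text
[ 0.3858 -0.2202  0.2101] [0.1468 0.0688 0.6006] 30.525
(array([358.6935, 225.7419]), array([353, 220,  12,  13, 124], dtype=int32))
(array([342.1023, 180.7045]), array([338, 175,   9,  12,  88], dtype=int32))
fig exp [428.1324 155.7394] [333.0355 127.9132]
```

View pics/c31.png

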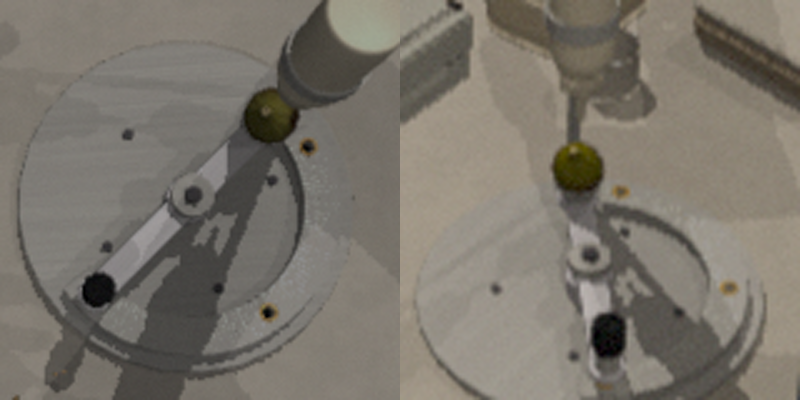

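View pics/s31.png

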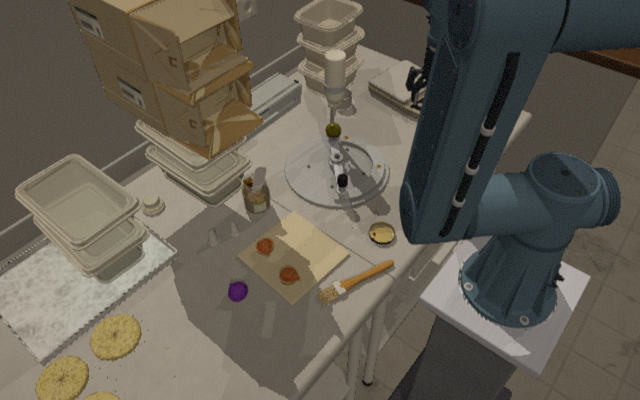

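```bash
python3 -c "
from bench import ctrl,ticket
print(ticket.hand_in())"
```

```text
the job is handed in; nothing more can be done
None
```

The glazing stand is set up. I indexed the arm to the loading hole, put the whole fig in the cup, swung the arm back to the first hole and let go of the knob. The job was handed in at about 30.5 s; it gave no verdict.

**Last checks**
- **Pin and arm:** the knob's image position matched its starting position to within 0.2 px in both the top and scene views. Before I let go, the wrist force was about 6 N, which is the spring's pull near zero lift.
- **Fig:** in the top view it lies within 1 px of where it should be over the cup, under the bottle. In the scene view it lies about 2 px (roughly 5 mm) lower than expected. I put this down to the fig's outline sitting below its nominal centre, since it showed the same low bias on the board, but I did not confirm it.
- **Other parts:** the half figs look to be where they started (judged by eye), and the gripper is clear of everything.

**What went wrong or disagreed**
- **First fig grasp:** it was too high. The jaws closed to about 30 mm on the fig's upper slope, because the images showed the fingertips 20–25 mm behind the reported TCP. I opened, went 12 mm lower and gripped it at its widest part.
- **First knob grasp:** for the same reason it held only the top of the knob. It still worked, and I gripped lower for the swing back.

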